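# Bead bench: tip the scoop tray into the stock box and press its cover shut

### The arm

A 7-joint arm with a two-finger parallel gripper is mounted at the origin on the work surface. World frame = base frame: x ahead of the robot, y to its left, z up, the work surface at z = 0. Lengths are in mm, angles in rad, forces in N, time in s.
With the tool pointing down it reaches from about 400 to 875 mm from the base axis. Payload 4.4 kg.
Tool frame: the origin (TCP) lies on the centre line of the jaws, within the pads' length; the fingertips stand 25 mm ahead of it and the grasp point (between the pads) lies 6 mm ahead of it; x points along the fingers, y is the direction in which the jaws open and shut, and the axes are right-handed (so a half turn about x gives the same grasp; the last joint's range is limited). The gripper opens to 85 mm and grips with 20 to 120 N. Pads are 22 mm wide; open, the fingers measure 114 mm over their backs; the gripper's body (76 mm by 85 mm) begins 54 mm behind the grasp point. The pads swing forward as they close: fully open they stand 13 mm farther back than shut.
Start: joints at [1.132, 0.628, 0.038, 1.517, -0.027, 0.996, -0.02], TCP at [236.773, -605.356, 256.313] pointing down, gripper open.
Joint ranges: [-3.06, 3.06], [-0.37, 2.12], [-1.25, 1.32], [0.18, 2.47], [-1.1, 4.24], [0.23, 1.98], [-2.94, 2.94]. Speed limits (rad/s): [2.57, 2.57, 3.14, 3.14, 3.14, 3.14, 3.14].

### API

Orientations are given as [roll, pitch, yaw] about the fixed x, y, z axes, in that order (R = Rz(yaw) Ry(pitch) Rx(roll)).
In Python, from cell import * gives the robot as it stands. The module is installed in compiled form; this text tells all that it offers.
- The arm moves only by the tool jog_arm, never from a script. Its argument "series" is a list of rows, each a list of 3 entries, a list of its own where there are three numbers: the turn, a rotation vector about the tool's x, y, z in degrees, then the shift along the tool's x, y, z in mm, then the gripper's target within -1 to 1 (shut at 1, half-way at 0, fully open at -1). In form: [[[rx, ry, rz], [dx, dy, dz], hand], ...]. A call has 1 to 8 rows; each row shifts and turns the commanded pose from where the row before left it, along the tool's axes as they then stand; what a row does not reach is not made up. A row lasts 1/8 s, in which the tool goes at most 62.5 mm and 10.7 degrees, less where a joint would pass 70% of its speed; a pose out of reach is approached as far as the arm can. A call is refused whole if a number of a shift passes 62.5 or a number of a turn 10.7, either way. A call with a gripper value outside its range is refused whole. The fingers move at their own pace and stop on an object; the grip force is fixed at half the most. Time passes only in rows, so rows that do not move let the fingers close. It gives the time, the measured TCP pose, the force and the opening at its end, in the units of the state.
- read_state(): the state, without advancing time (a new reading comes with each control period).
- get_image(name): name is "scene" or "side" or "wrist"; returns a dict with "img" (480x640x3 uint8, red, green, blue), "range_z" (480x640 float32, mm along the optical axis (not along the pixel's ray), 0 where there is no reading), "fovy" (degrees; the focal length in pixels is half the picture's height over the tangent of half this angle, whatever the lens; pixels are square), "cx", "cy" (the principal point, pixels), "k1" (the pictures are not rectified: a ray, as slopes to the right and down, at radius r is drawn at 1 + k1 r^2 times it, then the intrinsics apply), "cam_to_world" (4x4, takes a point from camera to world coordinates). Camera axes: x right, y up, looking along -z (the intrinsics and any distortion apply to the point x, -y, -z); pixel columns grow to the right and rows downward; lengths in mm; the calibration is good to about 2 mm. A picture is of the moment at which its call begins.
- finish_job(): hands the job in, once; it reports no verdict.
The state is a dict: "clock": time; "qpos": joint angles; "qd": joint speeds; "tau": joint torques, N m; "eef_pos": TCP position; "tool_rot": TCP orientation; "force": force on the tool from outside, world axes, zero at the start; "torque": the same for the moment, N m; "width": finger opening in mm.
Only numpy, scipy, OpenCV 4.12 (cv2) and the standard library are available. Lean on these libraries where they do the work, as an engineer would, in place of code of your own. Each camera call takes 0.05 s, during which the arm holds its last target. There are 200 camera calls.

### The job

Clear the bead bench: pick the stray beads off the cork board into the scoop tray, then hook the tray's lip over a rim of the wooden stock box and, with the lip kept on the rim as the pivot, swing the tray well over, past 45 degrees, until every bead has gone into the box. Set the tray back level on its rubber mat, put the cover on the box and press it down past the sprung catches until it sits level and fully home. Leave the brass clasp ring, the two pliers and the tweezers where they lie, and put straight into the box any bead that misses it.

Things in the scene. Friction and masses are not known exactly. Their poses are not given: they have to be found in the camera images.
- box: Wooden stock box, open top, fixed to the bench. Outside 130 (its x) x 120 (its y) x 62 mm high, walls and floor 5 mm. Origin at the centre of its underside, z up. In each end wall (+x and -x) a sprung steel catch bar 48 mm long stands 3.5 mm into the mouth, 7 mm below the rim.
- box_rim (a point): Centre of the box's mouth at the height of the rim's top, 62 mm up. The long +y and -y rims are plain and are the ones to hook the tray on.
- tray: Aluminium scoop tray, about 160 g empty. Origin at the centre of the underside, z up, x towards its open front. Floor 3 mm thick from x -55 to +35 mm, then a 15 degree ramp up to the lip. Side walls at y +-44 to 47 mm, 15 mm high; rear wall at x -57, 20 mm high. Slippery metal: beads slide at about 20 degrees of slope; the ramp takes 15 degrees more.
- tray_lip (a point): Middle of the underside of the tray's lip: tray frame x +70, y 0, z +7.2 mm. The lip is level from x +63 to +78, 94 mm wide; a flange at its front (x 78 to 81) hangs 6 mm below its underside. The rim goes in this 16 mm channel, flange inside the box; tipped far, the underside near x +64 bears on the rim's inner edge.
- tray_grip (a point): Grip point in the tray's wooden handle: tray frame x -89, y 0, z +35 mm. The handle, 14 mm wide (y, flat sides), 12 mm thick, leaves the rear wall backwards and up at 35 degrees, 62 mm long, top end at x -107, z +48. Grip across its width (fingers close along the tray's y), the hand leaning back some 30 degrees so that it can swing over with the tray.
- mat: Thin black rubber mat, 175 (x) x 120 (y) x 4 mm, fixed; the tray's place, where it stands at the start with its x along the mat's x. Origin at the centre of the underside.
- cover: Wooden cover of the stock box, about 160 g. Origin at the centre of its underside, z up. A plate 134 (x) x 124 (y) x 4 mm, top at z 20, on a plug (z 0 to 16) that fits the mouth with 1.5 to 2 mm of play each side, round-edged below. Goes on with its x along the box's x, either way round. Fully home, the plate lies on the rim: origin 46 mm above the box's origin.
- cover_grip (a point): Middle of the brass grip bar on top of the cover, 30 mm above its origin; bar 46 (cover x) x 14 (y) x 20 mm high (z 20 to 40). Grip across the 14 mm (fingers close along the cover's y). Set on the box, the cover rests on the catches about 10 mm proud; a push of 6 to 9 N on the bar takes it past them, one after the other.
- board: Cork bead board, 250 (x) x 230 (y) mm, fixed; floor 6 mm thick, a rim 14 mm wide around it stands 6 mm above the floor. Origin at the centre of its underside.
- bead1: Stone or metal nugget bead, 26 (x) x 18 (y) x 13 (z) mm, rounded edges; origin at its centre; 14 g. Starts as a stray on the cork board, may be absent.
- bead2: Stone or metal drum bead, 20 mm across, 14 mm along its z; origin at its centre; 14 g. Starts as a stray on the cork board, may be absent.
- bead3: Stone or metal cushion bead, 20 x 20 x 12 (z) mm; origin at its centre; 14 g. Starts as a stray on the cork board, may be absent.
- bead4: Stone or metal drum bead, 20 mm across, 14 mm along its z; origin at its centre; 14 g. Starts as a stray on the cork board, may be absent.
- bead5: Stone or metal nugget bead, 26 (x) x 18 (y) x 13 (z) mm, rounded edges; origin at its centre; 14 g. Starts as a stray on the cork board, may be absent.
- bead6: Stone or metal cushion bead, 20 x 20 x 12 (z) mm; origin at its centre; 14 g. Starts in the tray, may be absent.
- bead7: Stone or metal nugget bead, 26 (x) x 18 (y) x 13 (z) mm, rounded edges; origin at its centre; 14 g. Starts in the tray, may be absent.
- bead8: Stone or metal drum bead, 20 mm across, 14 mm along its z; origin at its centre; 14 g. Starts in the tray, may be absent.
- clasp: Brass clasp ring, 28 mm across, 5 mm high, lying on the cork board; leave alone.
- pliers: Black pliers, about 175 mm long; leave alone.
- cutters: Blue-handled pliers, about 175 mm long; leave alone.
- tweezers: Steel tweezers, 110 mm; leave alone.

How it is judged:
By the outcome, as a careful person would: the job done as asked, in the order asked, and still so for the second after the job is handed in, with the robot touching nothing.
Of bead1, bead2, bead3, bead4, bead5 only 3 to 5 are there at a start; the rules pass over those that are not, and their reading is None.
Of bead6, bead7, bead8 only 1 to 3 are there at a start; the rules pass over those that are not, and their reading is None.
At some moment in a run one of bead1, bead2, bead3, bead4, bead5 may be knocked a few centimetres aside while the robot is not near it.
It also fails if it takes over 210 s, if anything falls off the work surface, if the arm or the gripper's body presses on something with over 40 N, if the wrist force passes 120 N, or if a joint passes its speed limit or range.

## Working session

There is one attempt and no reset: what is moved stays moved. The work goes in short steps, Python scripts to look and compute and a tool call to move; the robot and the scene stay as the last step left them, time stands still between calls to the robot, and variables do not carry over. Pictures are saved under pics/ and viewed, about 12 in all and at most 16, crops included, and the job is handed in when it is done.

Besides the shell and the picture viewer there is one more tool, called after "Call:" by a JSON object that holds its "op" and its "data", one argument or row to a line. jog_arm: Moves the arm, as the interface text tells. Its arguments: {"type":"object","properties":{"series":{"type":"array"}},"required":["series"]}

```bash
mkdir -p pics
cat > h.py <<'E'
from cell import *
import numpy as np, cv2
from scipy.spatial.transform import Rotation as Ro
def cam(n):
    d=get_image(n); np.save('/tmp/'+n+'.npy',d,allow_pickle=True); return d
def load(n): return np.load('/tmp/'+n+'.npy',allow_pickle=True).item()
def save(d,f,box=None,s=1):
    im=d['img'][:,:,::-1]
    if box: im=im[box[1]:box[3],box[0]:box[2]]
    cv2.imwrite('pics/'+f,cv2.resize(im,None,fx=s,fy=s,interpolation=cv2.INTER_CUBIC))
def K(d):
    f=240/np.tan(np.radians(d['fovy'])/2); return np.array([[f,0,d['cx']],[0,f,d['cy']],[0,0,1.]]),np.array([d['k1'],0,0,0.])
def rays(d,uv):
    k,D=K(d); p=cv2.undistortPoints(np.float64(uv).reshape(-1,1,2),k,D).reshape(-1,2)
    return np.c_[p[:,0],-p[:,1],-np.ones(len(p))]
def onplane(d,uv,z):
    T=np.array(d['cam_to_world']); r=rays(d,uv)@T[:3,:3].T; o=T[:3,3]
    return o+r*((z-o[2])/r[:,2])[:,None]
def bydepth(d,uv):
    T=np.array(d['cam_to_world']); uv=np.atleast_2d(uv); z=d['range_z'][uv[:,1].astype(int),uv[:,0].astype(int)]
    return (rays(d,uv)*z[:,None])@T[:3,:3].T+T[:3,3]
def cloud(d):
    v,u=np.mgrid[0:480,0:640]; return bydepth(d,np.c_[u.ravel(),v.ravel()]).reshape(480,640,3)
def st():
    s=read_state(); print({k:np.round(s[k],3).tolist() for k in('clock','qpos','eef_pos','tool_rot','force','width')})
    return s
E
python3 - <<'E'
from h import *
st()
for n in('scene','side','wrist'):
    d=cam(n); save(d,n+'0.png'); print(n,d['fovy'],d['k1'],d['cx'],d['cy'],np.round(d['cam_to_world'],2).tolist(),(d['range_z']>0).mean())
E
```

```text
{'clock': 0.0, 'qpos': [1.132, 0.629, 0.038, 1.518, -0.027, 0.996, -0.02], 'eef_pos': [236.557, -604.805, 255.389], 'tool_rot': [-1.547, 1.569, 1.967], 'force': [-0.177, -0.524, -0.34], 'width': 85.39}
scene 45.20512352538108 -0.15565614906974104 322.2285911921679 245.22482241571902 [[0.25, -0.67, 0.7, 1452.22], [0.97, 0.19, -0.16, -203.51], [-0.02, 0.72, 0.7, 952.81], [0.0, 0.0, 0.0, 1.0]] 0.9960514322916667
side 53.864837769295974 0.00813546402521019 312.153926394151 248.7642891090371 [[-0.98, 0.15, -0.14, 418.21], [-0.2, -0.75, 0.64, 674.88], [-0.01, 0.65, 0.76, 896.12], [0.0, 0.0, 0.0, 1.0]] 0.9959375
wrist 59.65759398794741 -0.09782592287393077 319.2518217895835 246.40284930113398 [[0.36, 0.89, 0.29, 309.73], [-0.93, 0.35, 0.11, -577.59], [-0.0, -0.31, 0.95, 372.53], [0.0, 0.0, 0.0, 1.0]] 0.9958756510416666
```

View pics/scene0.png

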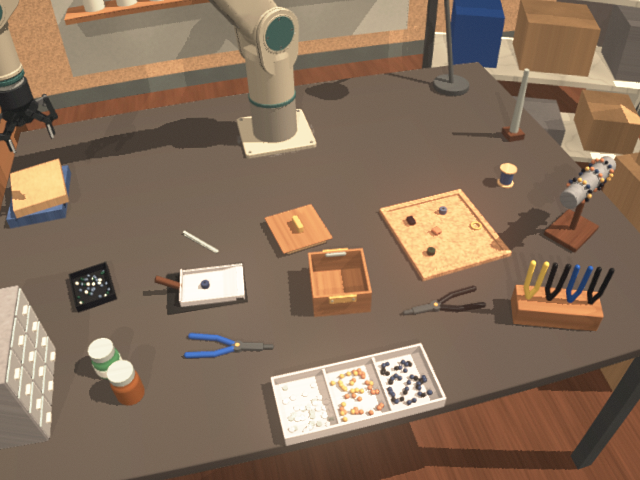

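View pics/side0.png

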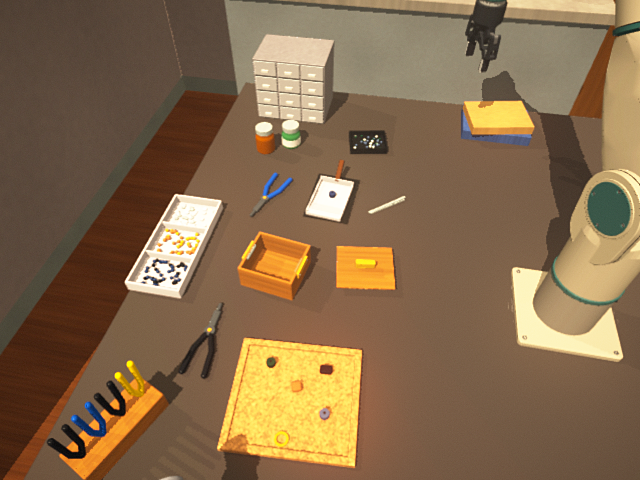

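The scene view shows four beads on the board at (410,220), (443,210), (435,230) and (432,251), with the clasp at (475,225). The tray is at (212,285) with a dark bead at (205,284), its handle to the left. The box is at (338,280) and the cover at (298,228).

Run:
```python
from h import *
def rect(P):
    (c,s,a)=cv2.minAreaRect(np.float32(P[:,:2])); return np.round(c,1),np.round(s,1),round(a,1)
for n in('scene','side'):
    d=load(n); C=cloud(d); print(n)
    seeds={'scene':dict(box=(338,280),cover=(298,228),board=(443,232),tray=(212,285)),'side':dict(box=(275,266),cover=(365,268),board=(293,400),tray=(330,198))}[n]
    b=onplane(d,np.array(list(seeds.values())),10)
    for (k,uv),p in zip(seeds.items(),b):
        near=np.hypot(*(C-p)[...,:2].transpose(2,0,1))<(190 if k=='board' else 125)
        lo,hi={'box':(57,67),'cover':(15,25),'board':(7,16),'tray':(2.5,45)}[k]
        m=(near&(C[...,2]>lo)&(C[...,2]<hi)).astype(np.uint8)
        m=cv2.morphologyEx(m,cv2.MORPH_OPEN,np.ones((2,2)))
        nn,L,S,_=cv2.connectedComponentsWithStats(m); i=1+S[1:,4].argmax()
        P=C[L==i]; print(k,np.round(p[:2]),rect(P),'z',np.round(np.percentile(P[:,2],[5,50,95]),1),len(P))
    # table noise
    print('table',np.round(np.percentile(C[(abs(C[...,2])<8)][:,2],[5,50,95]),1))
d=load('scene')
p=onplane(d,[(410,220),(443,210),(435,230),(432,251),(475,225),(205,284),(160,281),(245,285)],12);print(np.round(p))
d=load('side')
p=onplane(d,[(326,370),(325,413),(296,386),(271,362),(282,438),(332,194),(341,164)],12);print(np.round(p))
save(load('scene'),'s1.png',(150,180,520,330),2.1)
```

```text
scene
box [627.  22.] (array([997.3, -45.6]), array([132. , 953.9]), 78.7) z [ 2.6 60.  64.3] 659
cover [437. -26.] (array([908.5, -71.1]), array([ 154.5, 1108.5]), 84.2) z [15.4 19.7 23.3] 1844
board [544. 306.] (array([945.4, 158. ]), array([ 310.5, 1205.8]), 68.9) z [ 4.3 10.9 14.6] 1734
tray [ 568. -251.] (array([ 977.1, -282.6]), array([187.8, 944.8]), 88.2) z [ 2.5  8.6 24.1] 2993
table [-3.1  0.5  5.3]
side
box [654.   4.] (array([580.7, 314. ]), array([162.9, 774.5]), 12.4) z [51.3 60.5 64.6] 647
cover [442. -31.] (array([399.1, 281.5]), array([138.7, 775.4]), 7.4) z [16.6 20.6 23.6] 2186
board [537. 319.] (array([523.5, 437.6]), array([250.4, 489.6]), 4.5) z [ 4.2 11.6 14.7] 3539
tray [ 567. -253.] (array([528.3, 141. ]), array([ 138. , 1081.5]), 4.4) z [ 2.4  8.6 22.7] 1946
table [-2.2  0.8  5.9]
[[ 485.  244.   12.]
 [ 472.  337.   12.]
 [ 535.  289.   12.]
 [ 599.  255.   12.]
 [ 544.  391.   12.]
 [ 562. -266.   12.]
 [ 527. -364.   12.]
 [ 589. -180.   12.]]
[[ 485.  246.   12.]
 [ 471.  332.   12.]
 [ 537.  291.   12.]
 [ 599.  250.   12.]
 [ 540.  394.   12.]
 [ 564. -268.   12.]
 [ 560. -398.   12.]]
```

View pics/s1.png

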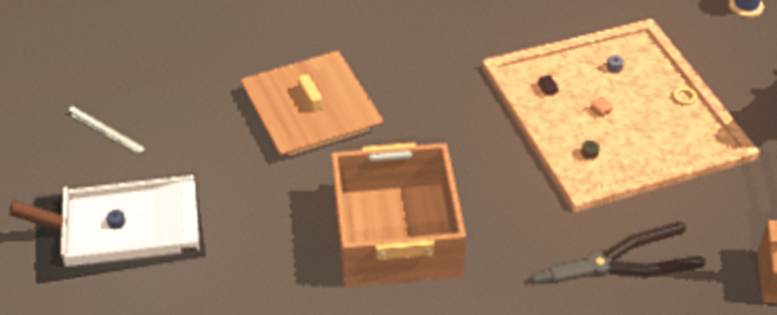

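The crop shows one bead in the tray at scene pixel (205,284). The box catches are on the near and far walls, so the box's x runs roughly along world x. I'll drop the invalid depths and fit the rectangles again.

```bash
cat >> h.py <<'E'
def fit(d,ctr,rad,lo,hi,k=3):
    C=cloud(d); ok=d['range_z']>50
    m=(ok&(np.hypot(C[...,0]-ctr[0],C[...,1]-ctr[1])<rad)&(C[...,2]>lo)&(C[...,2]<hi)).astype(np.uint8)
    n,L,S,_=cv2.connectedComponentsWithStats(m); i=1+S[1:,4].argmax(); P=C[L==i]
    P=P[(P[:,2]>lo)&(P[:,2]<hi)]; c,s,a=cv2.minAreaRect(np.float32(P[:,:2])); return np.round(c,1),np.round(s,1),round(a,1),P
E
python3 - <<'E'
from h import *
for n in('scene','side'):
    d=load(n)
    for k,c,r,lo,hi in(('box',(635,15),110,56,68),('cover',(440,-28),100,14,26),('board',(540,312),190,8,16),('tray',(575,-240),125,5,30),('tray+handle',(570,-260),160,5,60),('handle',(545,-330),60,18,60)):
        a=fit(d,c,r,lo,hi); print(n,k,a[0],a[1],a[2],len(a[3]))
        if k=='handle': P=a[3]; i=P[:,1]; print([np.round(P[(i>=q)&(i<q+12)].mean(0),1).tolist() for q in range(-400,-310,12) if ((i>=q)&(i<q+12)).any()])
    # mat: dark pixels
    hsv=cv2.cvtColor(d['img'],cv2.COLOR_RGB2HSV); C=cloud(d)
    bar=((hsv[...,0]>15)&(hsv[...,0]<35)&(hsv[...,1]>150)&(hsv[...,2]>130)&(C[...,2]>28)&(C[...,2]<48)&(np.hypot(C[...,0]-440,C[...,1]+28)<70))
    P=C[bar]; print('bar',len(P), cv2.minAreaRect(np.float32(P[:,:2])) if len(P)>4 else 0)
E
```

```text
scene box [649.9  17.1] [120.4 146.1] 81.1 730
scene cover [446.  -28.4] [139.2 125.1] 8.7 1867
scene board [537.8 309.1] [257.3 233.9] 4.5 1749
scene tray [ 566.9 -265.3] [173.7 119.7] 85.6 2429
scene tray+handle [ 566.2 -274.7] [192.5 119.7] 85.6 2583
scene handle [ 553.6 -340.6] [56.3 90.2] 78.3 262
[[559.4, -366.9, 52.3], [560.0, -358.1, 49.9], [560.5, -346.0, 40.7], [561.5, -333.8, 32.0], [567.8, -321.3, 24.8], [525.2, -313.1, 23.6]]
bar 0 0
side box [647.7  16.4] [125.1 142.1] 81.0 720
side cover [442.3 -28.9] [133.3 127.4] 9.4 2207
side board [536.2 309.8] [250.5 233.2] 4.6 3607
side tray [ 562.2 -264.2] [176.6 120. ] 87.3 1608
side tray+handle [ 561.9 -270.7] [189.4 120. ] 87.3 1705
side handle [ 547.4 -329.4] [64.7 94.8] 66.8 193
[[552.7, -364.9, 53.0], [555.0, -357.8, 50.7], [555.7, -345.7, 43.2], [556.7, -333.8, 34.4], [566.3, -320.3, 24.0], [528.3, -312.9, 22.4]]
bar 150 ((442.7951354980469, -28.451709747314453), (44.64703369140625, 18.852951049804688), 8.081788063049316)
```

```bash
cat >> h.py <<'E'
def down(t):
    t=np.radians(t); return np.array([[0,np.cos(t),np.sin(t)],[0,np.sin(t),-np.cos(t)],[-1,0,0]])
def pose():
    s=read_state(); return np.array(s['eef_pos']),Ro.from_euler('xyz',s['tool_rot']).as_matrix()
def plan(p,R,start=None,vmax=60,amax=10):
    """rows (turn, shift in the axes at the row's start), printed; returns end pose"""
    p0,R0=start or pose(); p=np.array(p,float); rv=Ro.from_matrix(R0.T@R).as_rotvec(degrees=True); a=np.linalg.norm(rv)
    n=max(1,int(np.ceil(np.linalg.norm(p-p0)/vmax)),int(np.ceil(a/amax)))
    Rr=R0; o=[]
    for i in range(n):
        o.append((np.round(rv/n,1).tolist(),np.round(Rr.T@((p-p0)/n),1).tolist())); Rr=Rr@Ro.from_rotvec(rv/n,degrees=True).as_matrix()
    if a<0.3: print(f'{n} x',[0,0,0],o[0][1])
    else:
        print(n,'rows'); [print(*r) for r in o]
    return p,R
def tnow():
    R=pose()[1]; return round(float(np.degrees(np.arctan2(R[1,1],R[0,1]))),1)
E
python3 - <<'E'
from h import *
t=tnow();print(t); p,R=pose(); print(np.round(R,2))
d=load('wrist');T=np.array(d['cam_to_world']);print(np.round(R.T@(T[:3,3]-p)),np.round(R.T@T[:3,:3],2))
e=plan((500,-280,255),down(t)); e=plan((520,-40,255),down(t),e); e=plan((490,290,255),down(t),e)
E
```

```text
-68.6
[[-0.    0.36 -0.93]
 [ 0.   -0.93 -0.36]
 [-1.   -0.   -0.  ]]
[-117.    1.  -78.] [[ 0.    0.31 -0.95]
 [ 1.   -0.    0.  ]
 [-0.   -0.95 -0.31]]
7 x [0, 0, 0] [0.1, -29.5, -51.9]
5 x [0, 0, 0] [0.0, -43.2, -21.2]
6 x [0, 0, 0] [0.0, -53.0, -15.4]
```

Call:
{"op": "jog_arm", "data": {
  "series": [
    [[0,0,0],[0,-29.5,-52],-1],
    [[0,0,0],[0,-29.5,-52],-1],
    [[0,0,0],[0,-29.5,-52],-1],
    [[0,0,0],[0,-29.5,-52],-1],
    [[0,0,0],[0,-29.5,-52],-1],
    [[0,0,0],[0,-29.5,-52],-1],
    [[0,0,0],[0,-29.5,-52],-1],
    [[0,0,0],[0,0,0],-1]
  ]
}}

```text
clock: 1.15
eef_pos: [504.5, -274.2, 256.0]
tool_rot: [-2.462, 1.567, 1.063]
force: [-0.4, -0.6, 0.0]
width: 85.3
```

Run:
```python
from h import *
st();print(tnow());d=cam('wrist');save(d,'w1.png');np.save('tray_w.npy',d,allow_pickle=True)
e=plan((520,-40,255),down(tnow())); e=plan((470,290,255),down(tnow()),e)
```

```text
{'clock': 1.15, 'qpos': [0.436, 0.518, 0.022, 1.735, -0.019, 0.888, -0.719], 'eef_pos': [504.532, -274.174, 256.009], 'tool_rot': [-2.462, 1.567, 1.063], 'force': [-0.397, -0.595, 0.031], 'width': 85.344}
-68.0
4 x [0, 0, 0] [0.3, -53.5, -26.1]
6 x [0, 0, 0] [0.0, -54.2, -12.6]
```

View pics/w1.png

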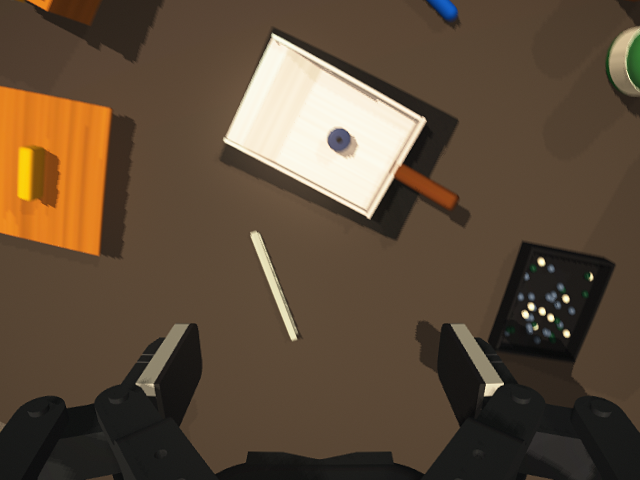

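The wrist view shows the tray with front corners at (225,140) and (275,37) and rear corners at (425,118) and (370,217). The handle runs from (400,172) to (457,200), and one drum bead is at (340,140).

Call:
{"op": "jog_arm", "data": {
  "series": [
    [[0,0,0],[0,-53.5,-26],-1],
    [[0,0,0],[0,-53.5,-26],-1],
    [[0,0,0],[0,-53.5,-26],-1],
    [[0,0,0],[0,-53.5,-26],-1],
    [[0,0,0],[0,-54.2,-12.6],-1],
    [[0,0,0],[0,-54.2,-12.6],-1],
    [[0,0,0],[0,-54.2,-12.6],-1],
    [[0,0,0],[0,-54.2,-12.6],-1]
  ]
}}

```text
clock: 2.2
eef_pos: [487.6, 176.6, 256.4]
tool_rot: [1.646, 1.57, -1.126]
force: [1.2, 0.3, -0.6]
width: 85.3
```

Call:
{"op": "jog_arm", "data": {
  "series": [
    [[0,0,0],[0,-54.2,-12.6],-1],
    [[0,0,0],[0,-54.2,-12.6],-1],
    [[0,0,0],[0,0,0],-1]
  ]
}}

```text
clock: 2.58
eef_pos: [470.3, 291.2, 256.1]
tool_rot: [-1.782, 1.568, 1.739]
force: [-0.3, -0.3, -0.2]
width: 85.5
```

Run:
```python
from h import *
st();print(tnow());d=cam('wrist');save(d,'w2.png');np.save('board_w.npy',d,allow_pickle=True)
```

```text
{'clock': 2.575, 'qpos': [-0.591, 0.488, -0.019, 1.792, 0.009, 0.861, -1.806], 'eef_pos': [470.333, 291.152, 256.085], 'tool_rot': [-1.782, 1.568, 1.739], 'force': [-0.259, -0.296, -0.19], 'width': 85.549}
-68.3
```

View pics/w2.png

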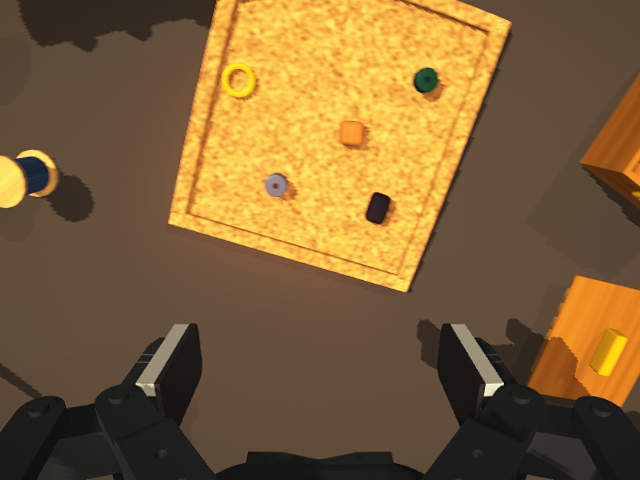

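The board view shows a green drum at (426,80), an orange cushion at (352,133), a grey drum at (276,185) and a black nugget at (378,208), with the clasp at (239,80).

```bash
cat >> h.py <<'E'
def blob(d,uv,z,r=26,th=45):
    """contour of the thing at pixel uv that differs from the cork; centre at plane z, long-axis angle and sizes"""
    lab=cv2.cvtColor(cv2.GaussianBlur(d['img'],(5,5),0),cv2.COLOR_RGB2LAB).astype(float)
    u,v=uv; w=lab[v-r:v+r,u-r:u+r]; ref=np.median(np.r_[w[:3].reshape(-1,3),w[-3:].reshape(-1,3)],0)
    m=(np.linalg.norm((w-ref)*[.6,1.5,1.5],axis=2)>th).astype(np.uint8)
    n,L,S,c=cv2.connectedComponentsWithStats(m); i=1+S[1:,4].argmax()
    q=np.argwhere(L==i)[:,::-1]+[u-r,v-r]; P=onplane(d,q,z)[:,:2]
    (x,y),(a,b),g=cv2.minAreaRect(np.float32(P))
    if b>a: a,b,g=b,a,g+90
    return np.round([x,y],1),np.round([a,b],1),round(g%180,1)
E
python3 - <<'E'
from h import *
d=np.load('board_w.npy',allow_pickle=True).item()
for n,uv,z in(('green drum',(426,80),17),('cushion',(352,133),16),('grey drum',(276,185),17),('nugget',(378,208),16)):
    print(n,*blob(d,uv,z)); print(np.round(bydepth(d,[uv])[0],1))
C=cloud(d); m=(d['range_z']>50); P=C[m]; 
f=P[(np.hypot(P[:,0]-530,P[:,1]-312)<70)&(P[:,2]<9)]; print('floor',np.median(f[:,2]))
E
```

```text
green drum [597.7 246.4] [26.8 21.2] 77.9
[598.5 249.4  19. ]
cushion [534.2 282.5] [23.  14.9] 153.6
[537.2 288.1  17.1]
grey drum [471.6 328.8] [27.  21.2] 55.5
[473.8 331.5  20.7]
nugget [486.5 240.2] [27.6 24. ] 1.5
[487.4 242.7  18.9]
floor 5.4550551765140085
```

```bash
cat >> h.py <<'E'
def hb(d,c,lo=11,hi=26,r=22):
    """thing standing above lo near c (depth)"""
    C=cloud(d); m=(d['range_z']>50)&(np.hypot(C[...,0]-c[0],C[...,1]-c[1])<r)&(C[...,2]>lo)&(C[...,2]<hi)
    P=C[m]; (x,y),(a,b),g=cv2.minAreaRect(np.float32(P[:,:2]))
    if b>a: a,b,g=b,a,g+90
    return np.round([x,y],1),np.round([a,b],1),round(g%180,1),len(P),round(np.percentile(P[:,2],90),1)
E
python3 - <<'E'
from h import *
d=np.load('board_w.npy',allow_pickle=True).item()
for c in((598,249),(537,288),(473,331),(487,242)):
    print(*hb(d,c,13)); 
p,R=pose(); e=plan((535,287,100),down(20))
d=np.load('tray_w.npy',allow_pickle=True).item()
print(hb(d,(564,-267),12))
q=onplane(d,[(225,140),(275,37)],16); r=onplane(d,[(425,118),(370,217)],21); print(np.round(q),np.round(r))
h=bydepth(d,[(410,177),(425,184),(440,191),(450,196)]); print(np.round(h,1))
E
```

```text
[599.1 250.1] [19.9 18.7] 113.1 495 20.4
[536.5 289.6] [20.3 19.3] 18.0 545 18.1
[472.8 333.3] [19.6 18.9] 68.9 430 20.3
[486.5 242.9] [26.4 18.2] 3.7 574 19.1
9 rows
[-9.8, 0.0, 0.0] [17.3, 2.7, -6.6]
[-9.8, 0.0, 0.0] [17.3, 3.7, -6.0]
[-9.8, 0.0, 0.0] [17.3, 4.7, -5.3]
[-9.8, 0.0, 0.0] [17.3, 5.6, -4.4]
[-9.8, 0.0, 0.0] [17.3, 6.2, -3.4]
[-9.8, 0.0, 0.0] [17.3, 6.7, -2.3]
[-9.8, 0.0, 0.0] [17.3, 7.0, -1.1]
[-9.8, 0.0, 0.0] [17.3, 7.1, 0.1]
[-9.8, 0.0, 0.0] [17.3, 7.0, 1.3]
(array([ 564.2, -267.2]), array([18.8, 18.2]), 22.3, 445, np.float64(21.5))
[[ 527. -180.   16.]
 [ 618. -191.   16.]] [[ 606. -327.   21.]
 [ 513. -319.   21.]]
[[ 558.  -332.9   32.9]
 [ 558.  -344.7   40.3]
 [ 558.1 -355.7   48.7]
 [ 557.8 -363.3   53.4]]
```

Reading bead positions from depth works well. Nugget first.

Run:
```python
from h import *
e=plan((486.5,243,130),down(-86.3)); e=plan((486.5,243,34),down(-86.3),e); print('lift');e=plan((486.5,243,130),down(-86.3),e); 
print('to tray');e=plan((540,-283,130),down(-86.3),e,vmax=61);e=plan((540,-283,42),down(-86.3),e)
```

```text
3 rows
[5.9, 0.0, -0.0] [42.0, 15.7, 0.7]
[5.9, 0.0, -0.0] [42.0, 15.7, -0.9]
[5.9, 0.0, -0.0] [42.0, 15.5, -2.5]
2 x [0, 0, 0] [48.0, 0.0, 0.0]
lift
2 x [0, 0, 0] [-48.0, 0.0, 0.0]
to tray
9 x [0, 0, 0] [0.0, 58.7, -2.2]
2 x [0, 0, 0] [44.0, 0.0, 0.0]
```

Call:
{"op": "jog_arm", "data": {
  "series": [
    [[5.9,0,0],[42,15.7,0.7],-0.3],
    [[5.9,0,0],[42,15.7,-0.9],-0.3],
    [[5.9,0,0],[42,15.5,-2.5],-0.3],
    [[0,0,0],[0,0,0],-0.3],
    [[0,0,0],[48,0,0],-0.3],
    [[0,0,0],[28,0,0],-0.3],
    [[0,0,0],[10,0,0],-0.3],
    [[0,0,0],[0,0,0],-0.3]
  ]
}}

```text
clock: 3.62
eef_pos: [487.4, 242.5, 45.3]
tool_rot: [-2.711, 1.57, 0.495]
force: [0.1, -1.0, 0.8]
width: 55.3
```

Run:
```python
from h import *
st();print(tnow());d=cam('wrist');save(d,'w3.png')
```

```text
{'clock': 3.625, 'qpos': [-0.537, 0.802, 0.036, 1.961, -0.07, 0.378, -1.953], 'eef_pos': [487.368, 242.508, 45.294], 'tool_rot': [-2.711, 1.57, 0.495], 'force': [0.105, -1.042, 0.843], 'width': 55.3}
-86.3
```

View pics/w3.png

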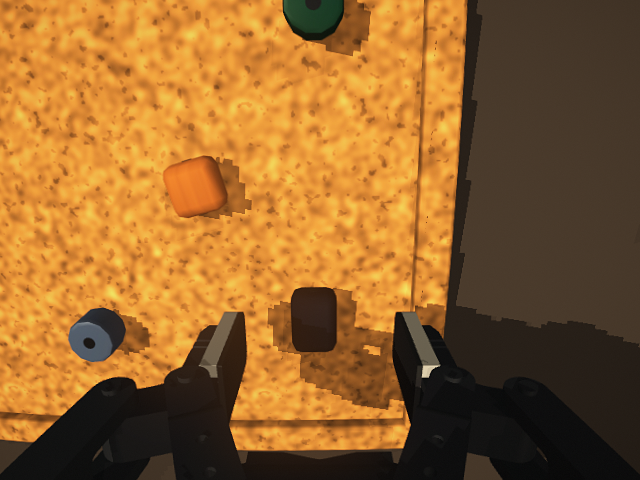

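The nugget sits centred between the pads at (314,320). I'll narrow the opening so the right finger clears the board rim, then descend and grip.

Call:
{"op": "jog_arm", "data": {
  "series": [
    [[0,0,0],[0,0,0],0.25],
    [[0,0,0],[0,0,0],0.25],
    [[0,0,0],[6,0,0],0.25],
    [[0,0,0],[5,0,0],0.25],
    [[0,0,0],[0,0,0],1],
    [[0,0,0],[0,0,0],1],
    [[0,0,0],[0,0,0],1],
    [[0,0,0],[0,0,0],1]
  ]
}}

```text
clock: 4.68
eef_pos: [486.7, 242.5, 33.4]
tool_rot: [-2.921, 1.571, 0.285]
force: [-0.1, -0.1, 0.5]
width: 16.1
```

Call:
{"op": "jog_arm", "data": {
  "series": [
    [[0,0,0],[-48,0,0],1],
    [[0,0,0],[-48,0,0],1],
    [[0,0,0],[0,58.7,-2.2],1],
    [[0,0,0],[0,58.7,-2.2],1],
    [[0,0,0],[0,58.7,-2.2],1],
    [[0,0,0],[0,58.7,-2.2],1],
    [[0,0,0],[0,58.7,-2.2],1],
    [[0,0,0],[0,58.7,-2.2],1]
  ]
}}

```text
clock: 5.68
eef_pos: [522.3, -110.0, 129.4]
tool_rot: [-3.058, 1.57, 0.148]
force: [2.1, 0.1, -0.6]
width: 16.3
```

Call:
{"op": "jog_arm", "data": {
  "series": [
    [[0,0,0],[0,58.7,-2.2],1],
    [[0,0,0],[0,58.7,-2.2],1],
    [[0,0,0],[0,58.7,-2.2],1],
    [[0,0,0],[0,0,0],1],
    [[0,0,0],[0,0,0],1]
  ]
}}

```text
clock: 6.3
eef_pos: [539.7, -283.0, 129.0]
tool_rot: [-1.204, 1.57, 2.001]
force: [-0.3, 0.4, -0.1]
width: 16.0
```

Run:
```python
from h import *
st();d=cam('wrist');np.save('tray_w2.npy',d,allow_pickle=True);save(d,'w4.png')
e=plan((540,-283,130),down(-86.3))
```

```text
{'clock': 6.3, 'qpos': [0.475, 0.728, -0.06, 1.743, 0.063, 0.673, -1.127], 'eef_pos': [539.712, -283.025, 129.047], 'tool_rot': [-1.204, 1.57, 2.001], 'force': [-0.273, 0.418, -0.112], 'width': 15.979}
1 x [0, 0, 0] [-0.9, 1.1, 0.1]
```

View pics/w4.png

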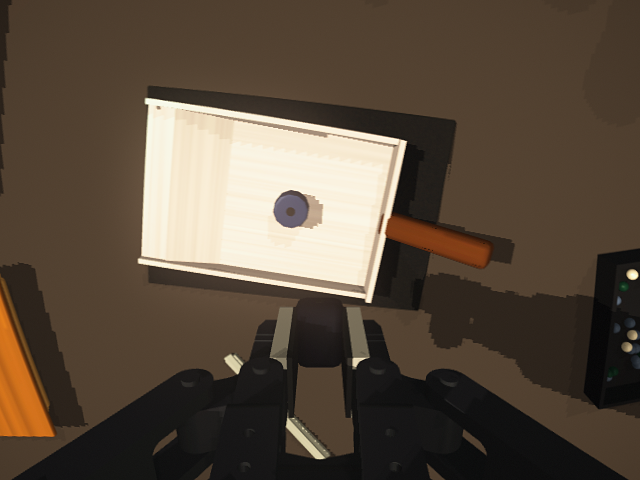

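The nugget is held at (320,330), with the tray and its bead at (291,208). I'll lower it into the tray's left-rear area and release.

Call:
{"op": "jog_arm", "data": {
  "series": [
    [[0,0,0],[45,0,0],1],
    [[0,0,0],[38,0,0],1],
    [[0,0,0],[5,0,0],1],
    [[0,0,0],[0,0,0],0.25],
    [[0,0,0],[0,0,0],0.25],
    [[0,0,0],[0,0,0],0.25],
    [[0,0,0],[-45,0,0],0.25],
    [[0,0,0],[-43,0,0],0.25]
  ]
}}

```text
clock: 7.35
eef_pos: [540.1, -283.5, 130.8]
tool_rot: [2.822, 1.571, -0.256]
force: [0.7, 0.0, 0.3]
width: 32.0
```

Run:
```python
from h import *
st();d=cam('wrist')
for lo in(12,):
  C=cloud(d); 
print(hb(d,(540,-283),12,30,25),hb(d,(564,-267),12,30,20))
d=np.load('tray_w2.npy',allow_pickle=True).item()
a=onplane(d,[(147,101),(405,142),(140,261),(370,300)],19); print(np.round(a,1)); v=a[0]-a[1]+a[2]-a[3]; print('heading',np.degrees(np.arctan2(v[1],v[0])))
C=cloud(d); m=(d['range_z']>50)&(np.hypot(C[...,0]-558,C[...,1]+345)<45)&(C[...,2]>28)&(C[...,1]<-330)
P=C[m]; i=P[:,1]; print([np.round(P[(i>=q)&(i<q+8)].mean(0),1).tolist() for q in range(-380,-325,8) if ((i>=q)&(i<q+8)).any()])
print(cv2.minAreaRect(np.float32(P[:,:2])))
e=plan((536.5,289.6,130),down(-72)); plan((536.5,289.6,34),down(-72),e)
```

```text
{'clock': 7.35, 'qpos': [0.475, 0.726, -0.061, 1.742, 0.064, 0.676, -1.128], 'eef_pos': [540.071, -283.532, 130.834], 'tool_rot': [2.822, 1.571, -0.256], 'force': [0.717, 0.013, 0.315], 'width': 32.013}
(array([ 539.2, -277.9]), array([49.2, 28.1]), 8.3, 1863, np.float64(20.2)) (array([ 559.5, -269.2]), array([29.7, 19.5]), 23.5, 1183, np.float64(21.1))
[[ 618.9 -188.3   19. ]
 [ 605.5 -325.8   19. ]
 [ 528.5 -179.3   19. ]
 [ 512.6 -316.4   19. ]]
heading 83.92434808193661
[[556.9, -366.6, 52.6], [557.0, -360.0, 50.5], [557.8, -352.0, 45.0], [556.9, -343.1, 99.7], [555.2, -335.6, 150.6], [554.6, -331.0, 158.1]]
((556.7734375, -350.5483703613281), (42.218387603759766, 15.04012393951416), 85.56937408447266)
10 rows
[-1.4, -0.0, -0.0] [0.4, -57.4, -3.0]
[-1.4, -0.0, -0.0] [0.5, -57.3, -4.4]
[-1.4, -0.0, -0.0] [0.5, -57.2, -5.9]
[-1.4, -0.0, -0.0] [0.5, -57.0, -7.3]
[-1.4, -0.0, -0.0] [0.5, -56.8, -8.7]
[-1.4, -0.0, -0.0] [0.6, -56.6, -10.1]
[-1.4, -0.0, -0.0] [0.6, -56.3, -11.5]
[-1.4, -0.0, -0.0] [0.6, -56.0, -13.0]
[-1.4, -0.0, -0.0] [0.6, -55.7, -14.4]
[-1.4, -0.0, -0.0] [0.7, -55.3, -15.7]
2 x [0, 0, 0] [48.0, 0.0, 0.0]
```

Call:
{"op": "jog_arm", "data": {
  "series": [
    [[-1.4,0,0],[0.5,-57.4,-3],-0.1],
    [[-1.4,0,0],[0.5,-57.3,-4.4],-0.1],
    [[-1.4,0,0],[0.5,-57.2,-5.9],-0.1],
    [[-1.4,0,0],[0.5,-57,-7.3],-0.1],
    [[-1.4,0,0],[0.5,-56.8,-8.7],-0.1],
    [[-1.4,0,0],[0.5,-56.6,-10.1],-0.1],
    [[-1.4,0,0],[0.5,-56.3,-11.5],-0.1],
    [[-1.4,0,0],[0.5,-56,-13],-0.1]
  ]
}}

```text
clock: 8.4
eef_pos: [535.9, 178.3, 126.1]
tool_rot: [-3.125, 1.569, 0.277]
force: [0.6, 0.1, -0.0]
width: 47.0
```

Call:
{"op": "jog_arm", "data": {
  "series": [
    [[-1.4,0,0],[0.5,-55.7,-14.4],-0.1],
    [[-1.4,0,0],[0.5,-55.3,-15.7],-0.1],
    [[0,0,0],[0,0,0],-0.1]
  ]
}}

```text
clock: 8.78
eef_pos: [533.4, 298.9, 125.0]
tool_rot: [-2.102, 1.565, 1.357]
force: [-0.3, 0.4, -0.1]
width: 46.8
```

```bash
cat >> h.py <<'E'
def beads(d,lo=13,hi=24,c=(537,310),r=105):
    """blobs standing above the board's floor, by depth"""
    C=cloud(d); b=Ro.from_euler('z',-4.5,degrees=True).as_matrix()[:2,:2]
    q=(C[...,:2]-np.array(c))@b.T
    m=(d['range_z']>50)&(abs(q[...,0])<111)&(abs(q[...,1])<101)&(C[...,2]>lo)&(C[...,2]<hi)
    n,L,S,_=cv2.connectedComponentsWithStats(m.astype(np.uint8))
    for i in range(1,n):
        if S[i,4]<60: continue
        P=C[L==i]; (x,y),(a,w),g=cv2.minAreaRect(np.float32(P[:,:2]))
        if w>a: a,w,g=w,a,g+90
        print('bead at',round(x,1),round(y,1),'size',round(a,1),round(w,1),'ang',round(g%180,1),'top',np.round(np.percentile(P[:,2],90),1),'rgb',d['img'][L==i].mean(0).astype(int))
E
python3 - <<'E'
from h import *
st();print(tnow());beads(cam('wrist')); print('scene');beads(cam('scene'),14)
E
```

```text
{'clock': 8.775, 'qpos': [-0.54, 0.734, -0.023, 1.745, 0.018, 0.659, -1.825], 'eef_pos': [533.42, 298.95, 125.016], 'tool_rot': [-2.102, 1.565, 1.357], 'force': [-0.317, 0.387, -0.064], 'width': 46.809}
-71.8
bead at 599.5 250.5 size 19.3 19.3 ang 156.1 top 20.2 rgb [27 46 25]
bead at 536.9 289.3 size 20.5 19.6 ang 18.2 top 17.9 rgb [194  96  32]
bead at 477.6 339.7 size 12.1 5.4 ang 126.0 top 19.9 rgb [100  78  67]
scene
```

Run:
```python
from h import *
t=tnow();e=plan((536.9,289.3,45),down(t));e=plan((536.9,289.3,34),down(t),e)
e=plan((536.9,289.3,130),down(t),e);e=plan((592,-283,130),down(t),e,vmax=61)
```

```text
2 x [0, 0, 0] [39.8, 1.5, -0.7]
1 x [0, 0, 0] [11.0, 0.0, 0.0]
2 x [0, 0, 0] [-48.0, 0.0, 0.0]
10 x [0, 0, 0] [0.0, 56.2, 12.2]
```

Call:
{"op": "jog_arm", "data": {
  "series": [
    [[0,0,0],[40,1.5,-0.7],0.2],
    [[0,0,0],[40,1.5,-0.7],0.2],
    [[0,0,0],[0,0,0],0.2],
    [[0,0,0],[11,0,0],0.2],
    [[0,0,0],[0,0,0],1],
    [[0,0,0],[0,0,0],1],
    [[0,0,0],[0,0,0],1],
    [[0,0,0],[0,0,0],1]
  ]
}}

```text
clock: 9.88
eef_pos: [537.6, 289.2, 34.2]
tool_rot: [-2.949, 1.569, 0.501]
force: [0.0, 0.7, 6.2]
width: 18.0
```

Call:
{"op": "jog_arm", "data": {
  "series": [
    [[0,0,0],[-48,0,0],1],
    [[0,0,0],[-48,0,0],1],
    [[0,0,0],[0,56.2,12.2],1],
    [[0,0,0],[0,56.2,12.2],1],
    [[0,0,0],[0,56.2,12.2],1],
    [[0,0,0],[0,56.2,12.2],1],
    [[0,0,0],[0,56.2,12.2],1],
    [[0,0,0],[0,56.2,12.2],1]
  ]
}}

```text
clock: 10.88
eef_pos: [569.7, -56.4, 129.4]
tool_rot: [2.965, 1.57, 0.132]
force: [0.6, -0.5, -0.7]
width: 18.4
```

Call:
{"op": "jog_arm", "data": {
  "series": [
    [[0,0,0],[0,56.2,12.2],1],
    [[0,0,0],[0,56.2,12.2],1],
    [[0,0,0],[0,56.2,12.2],1],
    [[0,0,0],[0,56.2,12.2],1],
    [[0,0,0],[0,0,0],1],
    [[0,0,0],[0,0,0],1]
  ]
}}

```text
clock: 11.62
eef_pos: [591.0, -283.0, 129.0]
tool_rot: [-1.476, 1.569, 1.974]
force: [0.5, 0.5, -0.2]
width: 18.3
```

Run:
```python
from h import *
st();t=tnow();print(t);e=plan((592,-283,42),down(t)); e=plan((592,-283,130),down(t),e); plan((600,250,130),down(t),e)
d=cam('wrist');np.save('tray_w3.npy',d,allow_pickle=True)
```

```text
{'clock': 11.625, 'qpos': [0.474, 0.784, -0.12, 1.605, 0.122, 0.761, -0.963], 'eef_pos': [590.998, -283.018, 128.957], 'tool_rot': [-1.476, 1.569, 1.974], 'force': [0.509, 0.531, -0.181], 'width': 18.324}
-72.4
2 x [0, 0, 0] [43.5, 0.2, -0.5]
2 x [0, 0, 0] [-44.0, 0.0, 0.0]
9 x [0, 0, 0] [0.0, -56.2, -18.8]
```

Call:
{"op": "jog_arm", "data": {
  "series": [
    [[0,0,0],[43,0.2,-0.5],1],
    [[0,0,0],[39,0.2,-0.5],1],
    [[0,0,0],[5,0,0],1],
    [[0,0,0],[0,0,0],0.25],
    [[0,0,0],[0,0,0],0.25],
    [[0,0,0],[0,0,0],0.25],
    [[0,0,0],[-44,0,0],0.25],
    [[0,0,0],[-44,0,0],0.25]
  ]
}}

```text
clock: 12.68
eef_pos: [592.4, -283.8, 131.8]
tool_rot: [2.659, 1.571, -0.174]
force: [1.3, -0.2, -0.6]
width: 31.9
```

Call:
{"op": "jog_arm", "data": {
  "series": [
    [[0,0,0],[0,-56.2,-18.8],0],
    [[0,0,0],[0,-56.2,-18.8],0],
    [[0,0,0],[0,-56.2,-18.8],0],
    [[0,0,0],[0,-56.2,-18.8],0],
    [[0,0,0],[0,-56.2,-18.8],0],
    [[0,0,0],[0,-56.2,-18.8],0],
    [[0,0,0],[0,-56.2,-18.8],0],
    [[0,0,0],[0,-56.2,-18.8],0]
  ]
}}

```text
clock: 13.68
eef_pos: [599.7, 192.3, 131.4]
tool_rot: [3.122, 1.569, 0.289]
force: [0.3, 1.3, -0.1]
width: 43.1
```

Call:
{"op": "jog_arm", "data": {
  "series": [
    [[0,0,0],[0,-56.2,-18.8],0],
    [[0,0,0],[0,0,0],0],
    [[0,0,0],[0,0,0],0]
  ]
}}

```text
clock: 14.05
eef_pos: [600.3, 249.1, 130.8]
tool_rot: [2.083, 1.57, -0.75]
force: [0.4, -0.7, 0.4]
width: 42.9
```

Run:
```python
from h import *
st();beads(cam('wrist'));print('scene');beads(cam('scene'),10); print('side');beads(cam('side'),12)
t=tnow();c=(599.5,250.3)
e=plan((*c,45),down(t));e=plan((*c,34),down(t),e)
e=plan((*c,130),down(t),e);e=plan((546,-236,130),down(t),e,vmax=61)
```

```text
{'clock': 14.05, 'qpos': [-0.415, 0.772, -0.037, 1.624, 0.04, 0.746, -1.733], 'eef_pos': [600.317, 249.139, 130.826], 'tool_rot': [2.083, 1.57, -0.75], 'force': [0.435, -0.701, 0.356], 'width': 42.903}
bead at 599.4 250.5 size 19.6 19.0 ang 152.2 top 20.1 rgb [78 73 38]
scene
bead at 600.9 250.2 size 20.5 18.4 ang 175.4 top 21.3 rgb [115  94  67]
side
bead at 598.0 252.1 size 18.0 17.8 ang 169.1 top 22.3 rgb [99 86 47]
bead at 471.6 334.9 size 17.8 17.0 ang 100.8 top 22.2 rgb [166 135 135]
2 x [0, 0, 0] [42.8, -1.7, 0.2]
1 x [0, 0, 0] [11.0, 0.0, 0.0]
2 x [0, 0, 0] [-48.0, 0.0, 0.0]
9 x [0, 0, 0] [0.0, 49.7, 21.9]
```

Call:
{"op": "jog_arm", "data": {
  "series": [
    [[0,0,0],[43,-1.7,0.2],0.2],
    [[0,0,0],[43,-1.7,0.2],0.2],
    [[0,0,0],[0,0,0],0.2],
    [[0,0,0],[11,0,0],0.2],
    [[0,0,0],[0,0,0],1],
    [[0,0,0],[0,0,0],1],
    [[0,0,0],[0,0,0],1],
    [[0,0,0],[0,0,0],1]
  ]
}}

```text
clock: 15.2
eef_pos: [599.4, 253.0, 34.3]
tool_rot: [-3.048, 1.569, 0.401]
force: [0.4, -0.1, 5.4]
width: 16.8
```

Call:
{"op": "jog_arm", "data": {
  "series": [
    [[0,0,0],[-48,0,0],1],
    [[0,0,0],[-48,0,0],1],
    [[0,0,0],[0,49.7,21.9],1],
    [[0,0,0],[0,49.7,21.9],1],
    [[0,0,0],[0,49.7,21.9],1],
    [[0,0,0],[0,49.7,21.9],1],
    [[0,0,0],[0,49.7,21.9],1],
    [[0,0,0],[0,49.7,21.9],1]
  ]
}}

```text
clock: 16.2
eef_pos: [563.8, -72.9, 129.5]
tool_rot: [2.722, 1.57, -0.111]
force: [0.8, 0.3, -0.2]
width: 16.9
```

Call:
{"op": "jog_arm", "data": {
  "series": [
    [[0,0,0],[0,49.7,21.9],1],
    [[0,0,0],[0,49.7,21.9],1],
    [[0,0,0],[0,49.7,21.9],1],
    [[0,0,0],[0,0,0],1],
    [[0,0,0],[0,0,0],1]
  ]
}}

```text
clock: 16.82
eef_pos: [546.6, -232.6, 129.2]
tool_rot: [-1.919, 1.57, 1.531]
force: [0.2, 0.1, 0.2]
width: 16.8
```

Run:
```python
from h import *
st();t=tnow();print(t);e=plan((546,-236,43),down(t)); e=plan((546,-236,130),down(t),e); plan((472.8,333,130),down(t),e)
```

```text
{'clock': 16.825, 'qpos': [0.432, 0.712, -0.121, 1.786, 0.129, 0.651, -1.026], 'eef_pos': [546.631, -232.635, 129.244], 'tool_rot': [-1.919, 1.57, 1.531], 'force': [0.189, 0.142, 0.182], 'width': 16.767}
-72.4
2 x [0, 0, 0] [43.1, 1.5, 0.8]
2 x [0, 0, 0] [-43.5, 0.0, 0.0]
10 x [0, 0, 0] [0.0, -56.4, -10.2]
```

Call:
{"op": "jog_arm", "data": {
  "series": [
    [[0,0,0],[43,1.5,0.8],1],
    [[0,0,0],[38,1.5,0.8],1],
    [[0,0,0],[5,0,0],1],
    [[0,0,0],[0,0,0],0.25],
    [[0,0,0],[0,0,0],0.25],
    [[0,0,0],[0,0,0],0.25],
    [[0,0,0],[-44,0,0],0.25],
    [[0,0,0],[-44,0,0],0.25]
  ]
}}

```text
clock: 17.82
eef_pos: [545.9, -236.7, 132.7]
tool_rot: [-1.188, 1.571, 2.261]
force: [-0.1, -1.1, 0.1]
width: 31.9
```

Call:
{"op": "jog_arm", "data": {
  "series": [
    [[0,0,0],[0,-56.4,-10.2],0],
    [[0,0,0],[0,-56.4,-10.2],0],
    [[0,0,0],[0,-56.4,-10.2],0],
    [[0,0,0],[0,-56.4,-10.2],0],
    [[0,0,0],[0,-56.4,-10.2],0],
    [[0,0,0],[0,-56.4,-10.2],0],
    [[0,0,0],[0,-56.4,-10.2],0],
    [[0,0,0],[0,-56.4,-10.2],0]
  ]
}}

```text
clock: 18.82
eef_pos: [486.9, 220.0, 132.3]
tool_rot: [-3.011, 1.569, 0.439]
force: [1.7, 0.2, 0.3]
width: 42.7
```

Call:
{"op": "jog_arm", "data": {
  "series": [
    [[0,0,0],[0,-56.4,-10.2],0],
    [[0,0,0],[0,-56.4,-10.2],0],
    [[0,0,0],[0,0,0],0],
    [[0,0,0],[0,0,0],0]
  ]
}}

```text
clock: 19.32
eef_pos: [472.1, 331.4, 131.8]
tool_rot: [2.255, 1.57, -0.578]
force: [0.5, -0.4, 1.0]
width: 42.5
```

Run:
```python
from h import *
st();beads(cam('wrist'));print('scene');beads(cam('scene'),12); print('side');beads(cam('side'),12)
t=tnow();c=(472.8,333.3)
e=plan((*c,45),down(t));e=plan((*c,34),down(t),e)
e=plan((*c,130),down(t),e);e=plan((590,-236,130),down(t),e,vmax=61)
```

```text
{'clock': 19.325, 'qpos': [-0.658, 0.688, -0.004, 1.837, 0.006, 0.617, -1.928], 'eef_pos': [472.15, 331.365, 131.769], 'tool_rot': [2.255, 1.57, -0.578], 'force': [0.52, -0.401, 0.98], 'width': 42.528}
bead at 472.9 333.4 size 19.2 19.2 ang 99.5 top 20.2 rgb [103  95  96]
scene
side
bead at 471.6 335.1 size 17.5 16.9 ang 100.8 top 22.4 rgb [159 133 134]
2 x [0, 0, 0] [43.3, -1.7, -0.5]
1 x [0, 0, 0] [11.0, 0.0, 0.0]
2 x [0, 0, 0] [-48.0, 0.0, 0.0]
10 x [0, 0, 0] [0.0, 57.8, 5.9]
```

Call:
{"op": "jog_arm", "data": {
  "series": [
    [[0,0,0],[43,-1.7,-0.5],0.2],
    [[0,0,0],[43,-1.7,-0.5],0.2],
    [[0,0,0],[0,0,0],0.2],
    [[0,0,0],[12,0,0],0.2],
    [[0,0,0],[0,0,0],1],
    [[0,0,0],[0,0,0],1],
    [[0,0,0],[0,0,0],1],
    [[0,0,0],[0,0,0],1]
  ]
}}

```text
clock: 20.48
eef_pos: [472.5, 335.6, 34.1]
tool_rot: [-2.819, 1.569, 0.631]
force: [-0.7, -0.2, 4.7]
width: 16.8
```

Call:
{"op": "jog_arm", "data": {
  "series": [
    [[0,0,0],[-48,0,0],1],
    [[0,0,0],[-48,0,0],1],
    [[0,0,0],[0,57.8,5.9],1],
    [[0,0,0],[0,57.8,5.9],1],
    [[0,0,0],[0,57.8,5.9],1],
    [[0,0,0],[0,57.8,5.9],1],
    [[0,0,0],[0,57.8,5.9],1],
    [[0,0,0],[0,57.8,5.9],1]
  ]
}}

```text
clock: 21.48
eef_pos: [543.8, -7.7, 129.5]
tool_rot: [3.051, 1.57, 0.217]
force: [1.6, -0.3, 0.4]
width: 16.8
```

Call:
{"op": "jog_arm", "data": {
  "series": [
    [[0,0,0],[0,57.8,5.9],1],
    [[0,0,0],[0,57.8,5.9],1],
    [[0,0,0],[0,57.8,5.9],1],
    [[0,0,0],[0,57.8,5.9],1],
    [[0,0,0],[0,0,0],1],
    [[0,0,0],[0,0,0],1]
  ]
}}

```text
clock: 22.22
eef_pos: [590.8, -232.8, 129.0]
tool_rot: [-1.414, 1.57, 2.035]
force: [0.0, 0.6, 0.4]
width: 16.9
```

Run:
```python
from h import *
st();t=tnow();print(t);e=plan((590,-236,43),down(t)); e=plan((590,-236,150),down(t),e); 
plan((500,-290,255),down(t),e)
```

```text
{'clock': 22.225, 'qpos': [0.403, 0.759, -0.119, 1.667, 0.123, 0.724, -1.039], 'eef_pos': [590.805, -232.841, 129.039], 'tool_rot': [-1.414, 1.57, 2.035], 'force': [0.028, 0.594, 0.427], 'width': 16.917}
-72.4
2 x [0, 0, 0] [43.0, 1.4, 0.9]
2 x [0, 0, 0] [-53.5, 0.0, 0.0]
3 x [0, 0, 0] [-35.0, 8.1, 34.0]
```

Call:
{"op": "jog_arm", "data": {
  "series": [
    [[0,0,0],[43,1.5,0.8],1],
    [[0,0,0],[38,1.5,0.8],1],
    [[0,0,0],[5,0,0],1],
    [[0,0,0],[0,0,0],0.25],
    [[0,0,0],[0,0,0],0.25],
    [[0,0,0],[0,0,0],0.25],
    [[0,0,0],[-53,0,0],0.25],
    [[0,0,0],[-53,0,0],0.25]
  ]
}}

```text
clock: 23.22
eef_pos: [590.4, -236.7, 150.8]
tool_rot: [-1.005, 1.57, 2.445]
force: [1.4, 0.3, 0.1]
width: 32.0
```

Call:
{"op": "jog_arm", "data": {
  "series": [
    [[0,0,0],[-35,8,34],0],
    [[0,0,0],[-35,8,34],0],
    [[0,0,0],[-35,8,34],0],
    [[0,0,0],[0,0,0],0],
    [[0,0,0],[0,0,0],0]
  ]
}}

```text
clock: 23.85
eef_pos: [501.0, -290.0, 254.6]
tool_rot: [3.079, 1.57, 0.246]
force: [0.4, -0.0, -0.8]
width: 42.6
```

Run:
```python
from h import *
st();d=cam('wrist');np.save('tray_w4.npy',d,allow_pickle=True);save(d,'w5.png')
beads(cam('side'),12)
C=cloud(d); m=(d['range_z']>50)&(C[...,2]>28)&(C[...,2]<60)&(np.hypot(C[...,0]-558,C[...,1]+348)<45)&(C[...,1]<-328)
P=C[m]; i=P[:,1]; print([np.round(P[(i>=q)&(i<q+8)].mean(0),1).tolist() for q in range(-380,-325,8) if ((i>=q)&(i<q+8)).any()])
l=cv2.fitLine(np.float32(P[:,:2]),cv2.DIST_HUBER,0,.01,.01).ravel(); print(l,np.degrees(np.arctan2(l[1],l[0])))
```

```text
{'clock': 23.85, 'qpos': [0.577, 0.529, -0.154, 1.721, 0.098, 0.897, -0.88], 'eef_pos': [501.043, -289.982, 254.6], 'tool_rot': [3.079, 1.57, 0.246], 'force': [0.436, -0.049, -0.792], 'width': 42.598}
[[555.7, -367.0, 53.0], [556.4, -360.0, 50.9], [557.1, -352.1, 45.3], [557.9, -344.1, 39.8], [558.6, -336.0, 34.3], [558.9, -330.1, 30.4]]
[ 1.0990410e-01  9.9394220e-01  5.5732336e+02 -3.4916599e+02] 83.69021
```

View pics/w5.png

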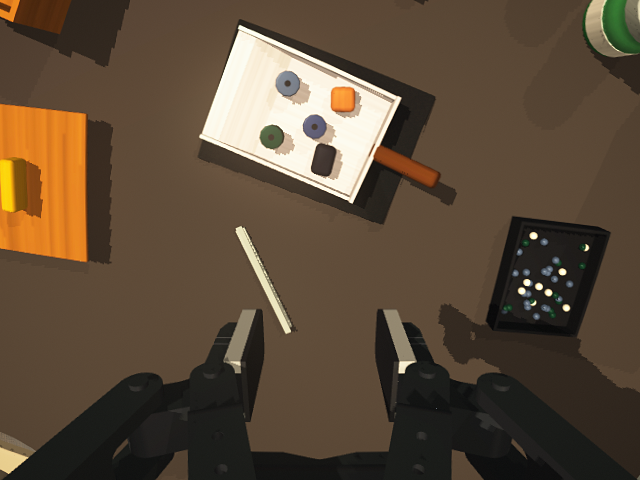

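All five beads are in the tray: grey (288,83), orange (343,98), blue (315,126), green (271,136) and black (322,160). The board shows nothing more. Next I'll look at the box and cover from above while turning the hand for the handle grip.

Run:
```python
from h import *
plan((570,-130,255),down(-6))
```

```text
7 rows
[-9.5, -0.0, 0.0] [-0.2, -18.7, -16.3]
[-9.5, -0.0, 0.0] [-0.2, -15.7, -19.1]
[-9.5, -0.0, 0.0] [-0.2, -12.4, -21.5]
[-9.5, -0.0, 0.0] [-0.2, -8.7, -23.2]
[-9.5, -0.0, 0.0] [-0.2, -4.7, -24.3]
[-9.5, -0.0, 0.0] [-0.2, -0.7, -24.8]
[-9.5, -0.0, 0.0] [-0.2, 3.4, -24.5]
```

Call:
{"op": "jog_arm", "data": {
  "series": [
    [[-9.5,0,0],[0,-18.7,-16.3],0],
    [[-9.5,0,0],[0,-15.7,-19.1],0],
    [[-9.5,0,0],[0,-12.4,-21.5],0],
    [[-9.5,0,0],[0,-8.7,-23.2],0],
    [[-9.5,0,0],[0,-4.7,-24.3],0],
    [[-9.5,0,0],[0,-0.7,-24.8],0],
    [[-9.5,0,0],[0,3.4,-24.5],0],
    [[0,0,0],[0,0,0],0]
  ]
}}

```text
clock: 24.95
eef_pos: [570.1, -127.7, 253.3]
tool_rot: [-2.787, 1.568, 1.829]
force: [0.0, -0.2, 0.6]
width: 42.9
```

Call:
{"op": "jog_arm", "data": {
  "series": [
    [[0,0,0],[0,0,0],0],
    [[0,0,0],[0,0,0],0]
  ]
}}

```text
clock: 25.2
eef_pos: [568.9, -132.4, 253.9]
tool_rot: [-0.88, 1.57, -2.555]
force: [-0.9, 0.0, 0.2]
width: 42.3
```

```bash
cat >> h.py <<'E'
def traygrip(origin,head,tilt=0,lean=30,grip=(-89,35)):
    """TCP pose holding the tray: origin (world), heading deg, nose-down tilt deg"""
    h=np.radians(head); f=np.array([np.cos(h),np.sin(h),0]); u=np.array([0,0,1.]); y=np.array([-f[1],f[0],0])
    T=np.c_[f,y,u]@Ro.from_euler('y',tilt,degrees=True).as_matrix()
    b=np.radians(lean); x=T@[np.sin(b),0,-np.cos(b)]; Y=-T[:,1]; R=np.c_[x,Y,np.cross(x,Y)]
    return np.array(origin)+T@[grip[0],0,grip[1]]-6*x,R
E
python3 - <<'E'
from h import *
st();d=cam('wrist');np.save('box_w.npy',d,allow_pickle=True);save(d,'w6.png')
a=fit(d,(648,17),110,57,67);print('box',a[:3],np.median(a[3][:,2]))
a=fit(d,(443,-28),100,14,24);print('cover',a[:3],np.median(a[3][:,2]))
a=fit(d,(443,-28),60,30,46);print('bar',a[:3],np.median(a[3][:,2]))
p,R=traygrip((566.2,-265,4),84)
e=plan(p-100*R[:,0]-[0,0,0],R,None); e=plan(p,R,e); print(np.round(p,1))
E
```

```text
{'clock': 25.2, 'qpos': [0.481, 0.571, -0.472, 1.7, 0.309, 0.946, -0.214], 'eef_pos': [568.876, -132.45, 253.917], 'tool_rot': [-0.88, 1.57, -2.555], 'force': [-0.891, 0.021, 0.158], 'width': 42.303}
box (array([645.1, -14.2]), array([ 63.4, 140.5]), 82.7) 61.25054128430719
cover (array([443.2, -29.9]), array([135.2, 124.6]), 8.9) 19.47596393392766
bar (array([444.1, -29.8]), array([45.7, 14.7]), 8.2) 39.08920293154088
6 rows
[0.0, 5.0, 0.0] [20.6, 1.8, 45.7]
[0.0, 5.0, 0.0] [16.5, 1.8, 47.3]
[0.0, 5.0, 0.0] [12.3, 1.8, 48.6]
[0.0, 5.0, 0.0] [8.0, 1.8, 49.4]
[0.0, 5.0, 0.0] [3.7, 1.8, 50.0]
[0.0, 5.0, 0.0] [-0.7, 1.9, 50.1]
2 x [0, 0, 0] [50.0, 0.0, 0.0]
[ 556.6 -356.5   44.2]
```

View pics/w6.png

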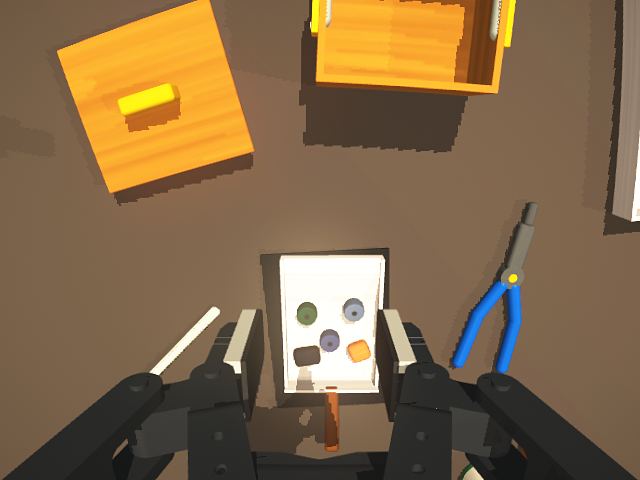

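The view shows the tray with five beads, the cover bar at (148,99), and the box's near rim running from (316,82) to (497,94). I'll measure the near rim and move behind the handle.

Run:
```python
from h import *
d=np.load('box_w.npy',allow_pickle=True).item()
a=onplane(d,[(316.5,82),(497.5,94)],62);v=a[1]-a[0];print(np.round(a,1),np.degrees(np.arctan2(v[1],v[0])),np.linalg.norm(v),'mid',a.mean(0))
C=cloud(d);m=(d['range_z']>50)&(C[...,2]>58)&(C[...,2]<66)&(abs(C[...,0]-640)<55)&(abs(C[...,1]+38)<25)
P=C[m];l=cv2.fitLine(np.float32(P[:,:2]),cv2.DIST_HUBER,0,.01,.01).ravel();print(l,np.degrees(np.arctan2(l[1],l[0])),len(P),np.median(P[:,2]))
n=np.array([-l[1],l[0]]);r=(P[:,:2]-l[2:])@n;print('rim width',np.percentile(r,[3,50,97]))
```

```text
[[576.3 -34.9  62. ]
 [704.2 -54.4  62. ]] -8.66675351835513 129.42075535933554 mid [640.26547871 -44.63523328  62.        ]
[ 9.8858947e-01 -1.5063477e-01  6.3873596e+02 -4.1241383e+01] -8.663713 1234 61.38303152478184
rim width [-2.52823076 -0.00889087  2.55458143]
```

Call:
{"op": "jog_arm", "data": {
  "series": [
    [[0,5,0],[20.6,1.8,45.7],0],
    [[0,5,0],[16.5,1.8,47.3],0],
    [[0,5,0],[12.3,1.8,48.6],0],
    [[0,5,0],[8,1.8,49.4],0],
    [[0,5,0],[3.7,1.8,50],0],
    [[0,5,0],[-0.7,1.9,50],0],
    [[0,0,0],[0,0,0],0],
    [[0,0,0],[0,0,0],0]
  ]
}}

```text
clock: 26.25
eef_pos: [552.0, -404.9, 130.5]
tool_rot: [-3.14, 1.046, 1.469]
force: [1.0, 0.6, 0.9]
width: 42.5
```

Run:
```python
from h import *
st();p,R=traygrip((566.2,-265,4),84)
e=plan(p-12*R[:,0],R,None);e=plan(p,R,e)
d=cam('wrist');C=cloud(d); m=(d['range_z']>50)&(C[...,2]>28)&(C[...,2]<60)&(np.hypot(C[...,0]-558,C[...,1]+348)<45)&(C[...,1]<-328)
P=C[m]; i=P[:,1]; print([np.round(P[(i>=q)&(i<q+8)].mean(0),1).tolist() for q in range(-380,-325,8) if ((i>=q)&(i<q+8)).any()])
```

```text
{'clock': 26.25, 'qpos': [1.054, 1.073, -0.634, 1.189, 0.106, 1.271, 0.484], 'eef_pos': [551.984, -404.914, 130.471], 'tool_rot': [-3.14, 1.046, 1.469], 'force': [0.987, 0.639, 0.858], 'width': 42.546}
2 x [0, 0, 0] [43.5, -0.2, 0.6]
1 x [0, 0, 0] [12.0, -0.0, 0.0]
[[558.5, -372.2, 47.5], [555.5, -367.9, 52.2], [556.1, -360.1, 51.0], [557.1, -352.0, 45.4], [557.8, -344.0, 39.7], [558.6, -336.1, 34.1], [558.9, -330.1, 30.1]]
```

Call:
{"op": "jog_arm", "data": {
  "series": [
    [[0,0,0],[43.5,0,0.5],0],
    [[0,0,0],[33.5,0,0.5],0],
    [[0,0,0],[12,0,0],0],
    [[0,0,0],[10,0,0],0],
    [[0,0,0],[0,0,0],1],
    [[0,0,0],[0,0,0],1],
    [[0,0,0],[0,0,0],1],
    [[0,0,0],[0,0,0],1]
  ]
}}

```text
clock: 27.3
eef_pos: [557.7, -357.7, 45.9]
tool_rot: [3.139, 1.048, 1.465]
force: [-1.2, -2.5, 6.2]
width: 13.2
```

Run:
```python
from h import *
s=st();p,R=traygrip((566.2,-265,4),84);print('want',np.round(p,1)); p0,R0=pose(); print('tool-frame diff',np.round(R0.T@(p-p0),1),Ro.from_matrix(R0.T@R).as_rotvec(degrees=True).round(1))
d=cam('wrist');save(d,'w7.png')
```

```text
{'clock': 27.3, 'qpos': [1.021, 1.14, -0.619, 1.317, 0.129, 1.07, 0.465], 'eef_pos': [557.694, -357.664, 45.883], 'tool_rot': [3.139, 1.048, 1.465], 'force': [-1.228, -2.518, 6.229], 'width': 13.154}
want [ 556.6 -356.5   44.2]
tool-frame diff [ 2.  -1.2 -0.1] [ 0.1  0.1 -0. ]
```

View pics/w7.png

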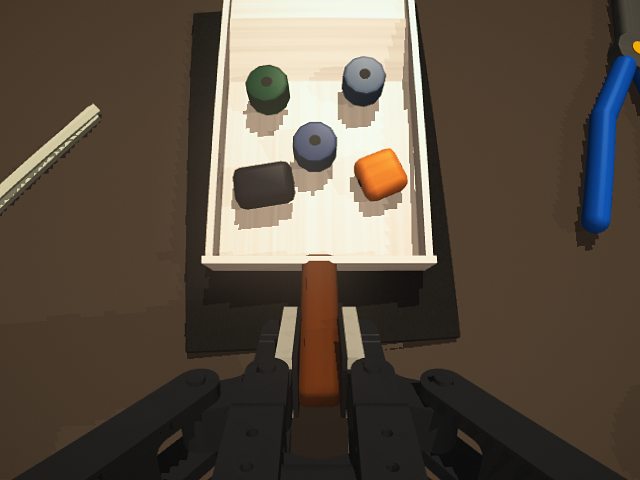

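The hand holds the handle at (320,320) and the five beads sit well in the tray. Lifting level, then moving to the box.

```bash
cat >> h.py <<'E'
import json
def trayM(o,head,tilt=0):
    M=np.eye(4); M[:3,:3]=Ro.from_euler('z',head,degrees=True).as_matrix()@Ro.from_euler('y',tilt,degrees=True).as_matrix(); M[:3,3]=o; return M
def M(p,R):
    m=np.eye(4); m[:3,:3]=R; m[:3,3]=p; return m
def tool_for(o,head,tilt=0):
    m=trayM(o,head,tilt)@np.array(json.load(open('G.json'))); return m[:3,3],m[:3,:3]
def traynow():
    m=M(*pose())@np.linalg.inv(np.array(json.load(open('G.json'))))
    e=Ro.from_matrix(m[:3,:3]).as_euler('ZYX',degrees=True); print('tray origin',np.round(m[:3,3],1),'head,tilt,roll',e.round(1),'lip',np.round((m@[70,0,7.2,1])[:3],1)); return m
E
python3 - <<'E'
from h import *
json.dump((np.linalg.inv(trayM((566.2,-265,4),84))@M(*pose())).tolist(),open('G.json','w'))
e=plan(*tool_for((566.2,-265,94),84),vmax=20)
e=plan(*tool_for((630.9,-105.4,94),81.3),e,vmax=22)
E
```

```text
5 x [0, 0, 0] [-15.6, 0.0, -9.0]
8 rows
[0.3, -0.0, 0.2] [10.3, 5.4, -17.9]
[0.3, -0.0, 0.2] [10.3, 5.3, -17.9]
[0.3, -0.0, 0.2] [10.4, 5.2, -18.0]
[0.3, -0.0, 0.2] [10.4, 5.1, -18.0]
[0.3, -0.0, 0.2] [10.4, 5.0, -18.0]
[0.3, -0.0, 0.2] [10.4, 4.8, -18.0]
[0.3, -0.0, 0.2] [10.4, 4.7, -18.1]
[0.3, -0.0, 0.2] [10.4, 4.6, -18.1]
```

Call:
{"op": "jog_arm", "data": {
  "series": [
    [[0,0,0],[-5,0,-2.9],1],
    [[0,0,0],[-10,0,-5.8],1],
    [[0,0,0],[-16,0,-9.2],1],
    [[0,0,0],[-16,0,-9.2],1],
    [[0,0,0],[-16,0,-9.2],1],
    [[0,0,0],[-10,0,-5.8],1],
    [[0,0,0],[-5,0,-2.9],1],
    [[0,0,0],[0,0,0],1]
  ]
}}

```text
clock: 28.35
eef_pos: [557.2, -356.9, 135.0]
tool_rot: [3.141, 1.048, 1.468]
force: [-0.6, -0.5, -3.3]
width: 13.1
```

Call:
{"op": "jog_arm", "data": {
  "series": [
    [[0,0,0],[3,1.5,-5.2],1],
    [[0.3,0,0.2],[8,4,-14],1],
    [[0.3,0,0.2],[10.4,5.2,-18],1],
    [[0.3,0,0.2],[10.4,5.2,-18],1],
    [[0.3,0,0.2],[10.4,5.2,-18],1],
    [[0.3,0,0.2],[10.4,5,-18],1],
    [[0.3,0,0.2],[10.4,4.8,-18],1],
    [[0.3,0,0.2],[10.4,4.8,-18],1]
  ]
}}

```text
clock: 29.35
eef_pos: [610.8, -213.9, 135.0]
tool_rot: [3.136, 1.047, 1.419]
force: [-0.7, 0.8, -1.1]
width: 13.6
```

Call:
{"op": "jog_arm", "data": {
  "series": [
    [[0.3,0,0.2],[6.6,3,-11.6],1],
    [[0,0,0],[3,1.5,-5.2],1],
    [[0,0,0],[0,0,0],1],
    [[0,0,0],[0,0,0],1]
  ]
}}

```text
clock: 29.85
eef_pos: [617.4, -198.0, 134.7]
tool_rot: [3.135, 1.048, 1.412]
force: [0.9, 0.1, -2.6]
width: 13.0
```

Run:
```python
from h import *
st();traynow();d=cam('wrist');np.save('hook_w.npy',d,allow_pickle=True);save(d,'w8.png')
e=plan(*tool_for((630.9,-105.4,94),81.3));
```

```text
{'clock': 29.85, 'qpos': [0.853, 0.963, -0.663, 1.498, 0.029, 0.931, 0.225], 'eef_pos': [617.435, -198.016, 134.728], 'tool_rot': [3.135, 1.048, 1.412], 'force': [0.855, 0.074, -2.551], 'width': 13.013}
tray origin [ 630.7 -105.9   92.9] head,tilt,roll [81.1 -0.  -0.1] lip [641.5 -36.7 100.1]
1 x [0, 0, 0] [-0.7, 0.5, -1.0]
```

View pics/w8.png

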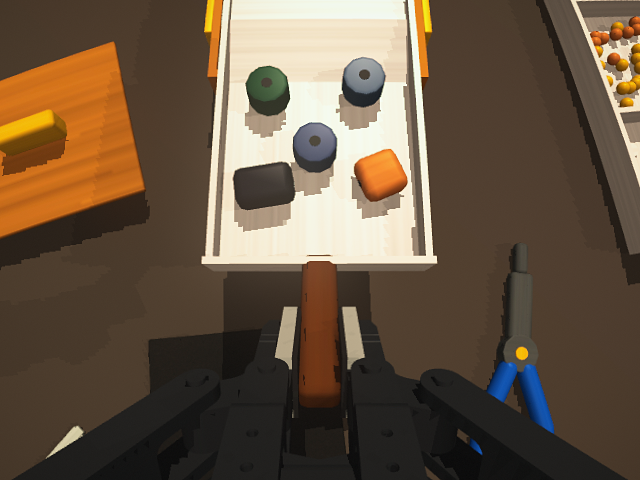

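The tray hasn't shifted in the hand and the box is centred behind it, with its edges at x≈210 and 430 px. Lowering the lip onto the rim.

Call:
{"op": "jog_arm", "data": {
  "series": [
    [[0,0,0],[8,0,4.5],1],
    [[0,0,0],[9,0,5],1],
    [[0,0,0],[8,0,4.5],1],
    [[0,0,0],[4,0,2.3],1],
    [[0,0,0],[2,0,1.1],1],
    [[0,0,0],[0,0,0],1],
    [[0,0,0],[0,0,0],1]
  ]
}}

```text
clock: 30.78
eef_pos: [617.9, -196.1, 99.9]
tool_rot: [3.134, 1.047, 1.413]
force: [-0.4, -0.0, 2.3]
width: 13.0
```

Run:
```python
from h import *
st();traynow()
for n in('side','scene'):
    d=cam(n);save(d,n+'_hook.png',(120,150,440,330) if n=='side' else (180,180,420,360),2)
im=[cv2.resize(cv2.imread('pics/%s_hook.png'%n),(560,400) if n=='scene' else (700,400))[:, :] for n in('side','scene')]
cv2.imwrite('pics/hook1.png',np.vstack([cv2.resize(im[0],(525,300)),cv2.resize(im[1],(525,300))]))
```

```text
{'clock': 30.775, 'qpos': [0.845, 1.009, -0.651, 1.51, 0.044, 0.88, 0.237], 'eef_pos': [617.936, -196.076, 99.946], 'tool_rot': [3.134, 1.047, 1.413], 'force': [-0.355, -0.021, 2.262], 'width': 13.013}
tray origin [ 631.1 -103.9   58.2] head,tilt,roll [81.2 -0.1 -0.1] lip [641.7 -34.7  65.5]
```

View pics/hook1.png

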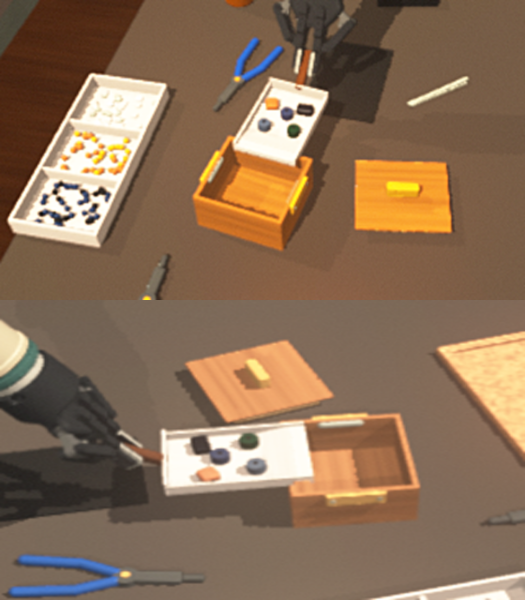

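Run:
```python
from h import *
p,R=pose(); m=M(p,R)@np.linalg.inv(np.array(json.load(open('G.json'))))
d=cam('wrist');C=cloud(d);ok=d['range_z']>50
L=(C-m[:3,3])@m[:3,:3]   # in the assumed tray frame
f=ok&(abs(L[...,1])<38)&(L[...,0]>-50)&(L[...,0]<33)&(abs(L[...,2]-3)<4.5)
P=L[f];A=np.c_[P[:,0],P[:,1],np.ones(len(P))];k,res,_,_=np.linalg.lstsq(A,P[:,2],rcond=None)
print('floor z=%.2f slope x %.2f deg y %.2f'%(k[2],np.degrees(np.arctan(k[0])),np.degrees(np.arctan(k[1]))),len(P))
for n in('scene','side'):
    d=cam(n);C=cloud(d);L=(C-m[:3,3])@m[:3,:3];ok=d['range_z']>50
    for x in range(-50,90,6):
        q=ok&(abs(L[...,1])<35)&(abs(L[...,0]-x)<3)&(L[...,2]<14)&(L[...,2]>-30); 
        if q.sum()>5: print(n,x,np.round(np.median(L[q][:,2]),1),q.sum(),end=' | ')
    print()
```

```text
floor z=4.65 slope x 1.38 deg y 0.05 20441
scene -50 4.0 64 | scene -44 4.1 69 | scene -38 4.4 69 | scene -32 4.2 68 | scene -26 4.9 55 | scene -20 5.7 39 | scene -14 6.1 31 | scene -8 6.2 23 | scene -2 5.9 44 | scene 4 5.1 51 | scene 10 5.5 65 | scene 16 5.2 66 | scene 22 6.2 56 | scene 28 6.7 31 | scene 34 6.7 30 | scene 40 6.6 50 | scene 46 7.8 69 | scene 52 9.8 70 | scene 58 11.3 64 | scene 64 12.7 50 | scene 70 12.3 22 | scene 76 13.1 33 | scene 82 12.5 30 | 
side -50 6.9 80 | side -44 5.0 47 | side -38 4.9 36 | side -32 4.9 24 | side -26 4.5 21 | side -20 6.6 12 | side -14 5.9 18 | side -8 6.4 41 | side -2 5.7 41 | side 4 6.4 48 | side 10 6.2 41 | side 16 6.7 21 | side 22 6.7 26 | side 28 7.0 21 | side 34 6.8 45 | side 40 7.6 43 | side 46 9.3 44 | side 52 10.7 43 | side 58 12.0 38 | side 64 -21.5 100 | side 70 12.2 47 | side 76 13.3 12 | side 82 10.7 66 | side 88 12.5 6 |
```

Run:
```python
from h import *
G=np.array(json.load(open('G.json')))
def ana(d,m,name):
    C=cloud(d);ok=d['range_z']>50;L=(C-m[:3,3])@m[:3,:3]
    f=ok&(abs(L[...,1])<38)&(L[...,0]>-50)&(L[...,0]<30)&(abs(L[...,2]-3)<4.5)
    P=L[f];k=np.zeros(3);w=np.ones(len(P),bool)
    for _ in range(4):
        A=np.c_[P[:,0],P[:,1],np.ones(len(P))];k=np.linalg.lstsq(A[w],P[w,2],rcond=None)[0];w=abs(P[:,2]-A@k)<1
    print(name,'floor %.2f slope x %.2f deg y %.2f'%(k[2],*np.degrees(np.arctan(k[:2]))),w.sum())
    q=ok&(abs(L[...,1])<40)&(L[...,0]>60)&(L[...,0]<95)&(L[...,2]>7)&(L[...,2]<17); 
    if q.sum()>20: print('  front x pct',np.percentile(L[q][:,0],[50,95,99]).round(1))
    r=ok&(abs(L[...,1])<40)&(L[...,2]>17)&(L[...,2]<30)&(abs(L[...,0]+57)<10); 
    if r.sum()>20: print('  rear wall top x',np.percentile(L[r][:,0],[5,50,95]).round(1),'z',np.median(L[r][:,2]).round(1))
ana(np.load('hook_w.npy',allow_pickle=True).item(),M((617.435,-198.016,134.728),Ro.from_euler('xyz',(3.135,1.048,1.412)).as_matrix())@np.linalg.inv(G),'before contact')
p,R=pose();m=M(p,R)@np.linalg.inv(G)
for n in('wrist','scene','side'): ana(cam(n),m,n)
t=np.load('tray_w4.npy',allow_pickle=True).item(); ana(t,trayM((566.2,-265,4),84),'on mat')
t=np.load('box_w.npy',allow_pickle=True).item(); ana(t,trayM((566.2,-265,4),84),'on mat')
C=cloud(t);v=(t['range_z']>50)&(abs(C[...,2])<3);print('table z',np.median(C[v][:,2]))
```

```text
before contact floor 2.14 slope x -0.15 deg y -0.05 17293
  front x pct [69.4 78.9 79.9]
  rear wall top x [-65.5 -56.3 -54. ] z 19.6
wrist floor 4.67 slope x 1.40 deg y 0.04 17886
  front x pct [66.6 74.8 75.8]
  rear wall top x [-65.6 -55.8 -53.4] z 20.7
scene floor 4.89 slope x 1.10 deg y -0.05 295
  front x pct [72.2 83.5 84.4]
  rear wall top x [-66.2 -54.6 -52.2] z 21.7
side floor 5.64 slope x 1.03 deg y 0.48 205
  front x pct [75.5 84.7 85.3]
  rear wall top x [-64.5 -53.7 -50. ] z 21.3
on mat floor 2.46 slope x -0.04 deg y 0.00 5203
  front x pct [71.1 81.3 82.2]
  rear wall top x [-65.6 -55.9 -53.5] z 19.9
on mat floor 2.52 slope x 0.00 deg y 0.04 2877
  front x pct [71.9 82.1 82.7]
  rear wall top x [-65.8 -55.4 -52.9] z 19.7
table z -0.5318215821955903
```

```bash
cat >> h.py <<'E'
BOX=trayM((649.3,15.1,0),-8.66)
def inbox(d): C=cloud(d); return (C-BOX[:3,3])@BOX[:3,:3], d['range_z']>50
E
python3 - <<'E'
from h import *
for n in('scene','side','wrist'):
    d=cam(n);L,ok=inbox(d)
    for side in(-1,1):
        q=ok&(L[...,0]*side>51)&(L[...,0]*side<62)&(L[...,1]>-80)&(L[...,1]<-40)&(L[...,2]>58)&(L[...,2]<66)
        if q.sum()>10: print(n,'rim side',side,np.percentile(L[q][:,1],[2,50,98]).round(1),'z',np.percentile(L[q][:,2],[10,50,90]).round(1),q.sum())
    # tray top surface centre strip profile along y'
    for y in range(-76,-24,4):
        q=ok&(abs(L[...,0])<35)&(abs(L[...,1]-y)<2)&(L[...,2]>50)&(L[...,2]<90)
        if q.sum()>4: print((y,np.median(L[q][:,2]).round(1),int(q.sum())),end=' ')
    print()
print(read_state()['torque'])
E
```

```text
scene rim side 1 [-57.7 -55.4 -48.6] z [59.4 61.  63.8] 14
(-76, np.float64(65.6), 47) (-72, np.float64(66.7), 45) (-68, np.float64(67.8), 47) (-64, np.float64(69.0), 47) (-60, np.float64(70.4), 47) (-56, np.float64(72.0), 48) (-52, np.float64(71.7), 45) (-48, np.float64(72.4), 45) (-44, np.float64(72.0), 47) (-40, np.float64(72.6), 47) (-36, np.float64(72.8), 25) 
side rim side -1 [-58.9 -54.4 -43.3] z [59.7 62.1 63.6] 15
side rim side 1 [-58.3 -54.7 -42.4] z [61.  62.2 63.3] 15
(-76, np.float64(67.1), 30) (-72, np.float64(67.6), 31) (-68, np.float64(68.9), 28) (-64, np.float64(70.2), 25) (-60, np.float64(71.6), 27) (-56, np.float64(72.6), 30) (-52, np.float64(72.8), 41) (-48, np.float64(72.8), 38) (-44, np.float64(72.9), 41) (-40, np.float64(72.4), 45) (-36, np.float64(69.4), 69) 
wrist rim side -1 [-60.2 -56.8 -40.6] z [59.1 61.2 62.1] 361
wrist rim side 1 [-60.4 -56.3 -40.6] z [59.2 61.2 62. ] 397
(-76, np.float64(65.8), 830) (-72, np.float64(67.0), 1148) (-68, np.float64(68.1), 1207) (-64, np.float64(69.2), 1179) (-60, np.float64(70.5), 1233) (-56, np.float64(71.6), 1194) (-52, np.float64(72.0), 846) (-48, np.float64(71.7), 923) (-44, np.float64(71.5), 224) 
[0.31309372 0.28186903 0.27128085]
```

Call:
{"op": "jog_arm", "data": {
  "series": [
    [[0,0,0],[-3.5,0,-2],1],
    [[0,0,0],[-3.5,0,-2],1],
    [[0,0,0],[-2.5,0,4.3],1],
    [[0,0,0],[0,0,0],1]
  ]
}}

```text
clock: 31.82
eef_pos: [616.8, -202.6, 107.1]
tool_rot: [3.135, 1.048, 1.412]
force: [-0.6, 0.5, -1.6]
width: 13.6
```

```bash
cat >> h.py <<'E'
def trayfloor(d=None):
    """floor plane seen by the wrist camera, in the frame the hand believes the tray has"""
    d=d or cam('wrist'); p,R=pose(); m=M(p,R)@np.linalg.inv(np.array(json.load(open('G.json'))))
    C=cloud(d);ok=d['range_z']>50;L=(C-m[:3,3])@m[:3,:3]
    P=L[ok&(abs(L[...,1])<38)&(L[...,0]>-50)&(L[...,0]<30)&(abs(L[...,2]-3)<5)];w=np.ones(len(P),bool);A=np.c_[P[:,0],P[:,1],np.ones(len(P))]
    for _ in range(5): k=np.linalg.lstsq(A[w],P[w,2],rcond=None)[0];w=abs(P[:,2]-A@k)<1
    print('floor %.2f slope x %.2f y %.2f'%(k[2],*np.degrees(np.arctan(k[:2]))))
E
python3 - <<'E'
from h import *
st();traynow();trayfloor();print(read_state()['torque'])
E
```

```text
{'clock': 31.825, 'qpos': [0.853, 1.001, -0.652, 1.501, 0.043, 0.898, 0.239], 'eef_pos': [616.847, -202.636, 107.079], 'tool_rot': [3.135, 1.048, 1.412], 'force': [-0.631, 0.497, -1.557], 'width': 13.646}
tray origin [ 630.1 -110.5   65.2] head,tilt,roll [81.1  0.  -0.1] lip [640.9 -41.4  72.4]
floor 3.47 slope x 0.72 y 0.05
[-0.91698664  0.10061676  0.00889138]
```

Call:
{"op": "jog_arm", "data": {
  "series": [
    [[0,-0.9,0],[0,0,0],1],
    [[0,0,0],[1.7,0,1],1],
    [[0,0,0],[0,0,0],1],
    [[0,0,0],[0,0,0],1]
  ]
}}

```text
clock: 32.38
eef_pos: [617.0, -201.3, 105.5]
tool_rot: [3.135, 1.063, 1.413]
force: [-0.1, -0.1, -2.9]
width: 13.1
```

Call:
{"op": "jog_arm", "data": {
  "series": [
    [[0,0,0],[1.7,0,1],1],
    [[0,0,0],[0,0,0],1],
    [[0,0,0],[0,0,0],1]
  ]
}}

```text
clock: 32.75
eef_pos: [617.0, -201.4, 103.6]
tool_rot: [3.135, 1.063, 1.413]
force: [-0.3, -0.1, -1.8]
width: 13.1
```

Call:
{"op": "jog_arm", "data": {
  "series": [
    [[0,0,0],[1.7,0,1],1],
    [[0,0,0],[0,0,0],1],
    [[0,0,0],[0,0,0],1]
  ]
}}

```text
clock: 33.12
eef_pos: [617.0, -201.4, 101.6]
tool_rot: [3.135, 1.063, 1.413]
force: [-0.5, 0.2, -2.1]
width: 12.7
```

Run:
```python
from h import *
st();traynow();trayfloor();print(read_state()['torque'])
for n in('scene','side','wrist'):
    d=cam(n);L,ok=inbox(d);print(n,end=' ')
    for y in range(-80,-24,4):
        q=ok&(abs(L[...,0])<35)&(abs(L[...,1]-y)<2)&(L[...,2]>50)&(L[...,2]<90)
        if q.sum()>4: print((y,float(np.median(L[q][:,2]).round(1)),int(q.sum())),end=' ')
    print()
d=cam('side');save(d,'side_h2.png',(200,160,380,310),4)
```

```text
{'clock': 33.125, 'qpos': [0.842, 1.001, -0.643, 1.508, 0.051, 0.883, 0.233], 'eef_pos': [617.017, -201.411, 101.612], 'tool_rot': [3.135, 1.063, 1.413], 'force': [-0.483, 0.214, -2.139], 'width': 12.742}
tray origin [ 630.1 -109.9   58.4] head,tilt,roll [81.2  0.8 -0.1] lip [640.8 -40.6  64.6]
floor 3.56 slope x 0.77 y 0.05
[-8.83420593e-01  1.22019600e-01 -8.63347303e-04]
scene (-80, 64.1, 47) (-76, 65.3, 46) (-72, 66.7, 47) (-68, 67.7, 47) (-64, 68.4, 47) (-60, 69.8, 47) (-56, 70.1, 45) (-52, 70.0, 48) (-48, 69.9, 44) (-44, 70.0, 48) 
side (-80, 65.3, 32) (-76, 66.8, 21) (-72, 67.7, 33) (-68, 68.6, 24) (-64, 70.0, 29) (-60, 70.1, 32) (-56, 70.1, 41) (-52, 70.5, 34) (-48, 70.0, 37) (-44, 67.9, 81) (-40, 67.5, 16) 
wrist (-80, 64.5, 964) (-76, 65.6, 1183) (-72, 66.6, 1190) (-68, 67.7, 1172) (-64, 68.7, 1200) (-60, 69.6, 927) (-56, 69.1, 912) (-52, 69.1, 913) (-48, 68.9, 216)
```

View pics/side_h2.png

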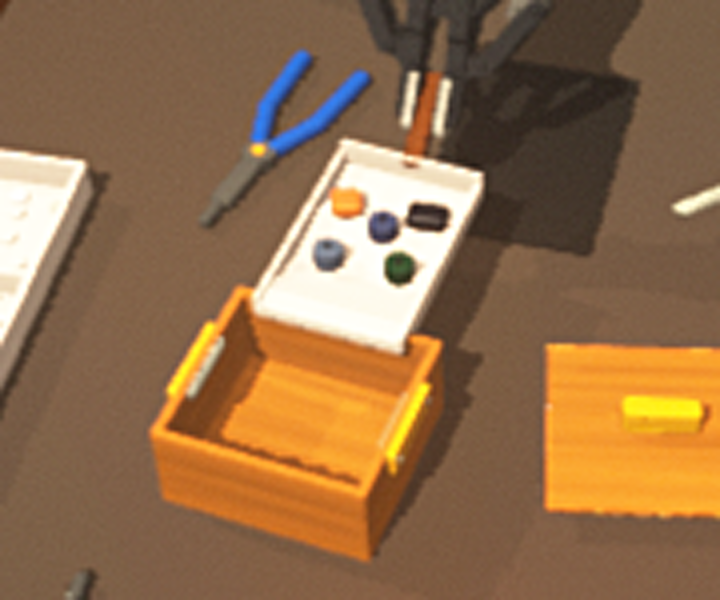

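The side view shows the tray level, with its front edge just inside the near rim around (330,335). There is no contact yet. I'll lower it the rest of the way in small steps.

Call:
{"op": "jog_arm", "data": {
  "series": [
    [[0,0,0],[1.7,0,1],1],
    [[0,0,0],[0,0,0],1],
    [[0,0,0],[0,0,0],1]
  ]
}}

```text
clock: 33.75
eef_pos: [617.0, -201.5, 99.6]
tool_rot: [3.135, 1.063, 1.413]
force: [0.4, 0.1, -2.2]
width: 13.3
```

Call:
{"op": "jog_arm", "data": {
  "series": [
    [[0,0,0],[1.3,0,0.8],1],
    [[0,0,0],[0,0,0],1],
    [[0,0,0],[0,0,0],1]
  ]
}}

```text
clock: 34.12
eef_pos: [617.0, -201.6, 98.1]
tool_rot: [3.135, 1.063, 1.413]
force: [-0.0, -0.3, -3.0]
width: 13.0
```

Call:
{"op": "jog_arm", "data": {
  "series": [
    [[0,0,0],[0.9,0,0.5],1],
    [[0,0,0],[0,0,0],1],
    [[0,0,0],[0,0,0],1]
  ]
}}

```text
clock: 34.5
eef_pos: [617.0, -201.6, 97.1]
tool_rot: [3.135, 1.063, 1.413]
force: [-0.4, 1.1, -1.6]
width: 13.3
```

Run:
```python
from h import *
st();traynow();trayfloor();print(read_state()['torque'])
for n in('scene','side','wrist'):
    d=cam(n);L,ok=inbox(d);print(n,end=' ')
    for y in range(-80,-24,4):
        q=ok&(abs(L[...,0])<35)&(abs(L[...,1]-y)<2)&(L[...,2]>50)&(L[...,2]<90)
        if q.sum()>4: print((y,float(np.median(L[q][:,2]).round(1)),int(q.sum())),end=' ')
    print()
```

```text
{'clock': 34.5, 'qpos': [0.842, 1.007, -0.641, 1.509, 0.053, 0.877, 0.234], 'eef_pos': [617.031, -201.578, 97.112], 'tool_rot': [3.135, 1.063, 1.413], 'force': [-0.439, 1.136, -1.607], 'width': 13.332}
tray origin [ 630.1 -110.1   53.9] head,tilt,roll [81.2  0.8 -0.1] lip [640.8 -40.8  60. ]
floor 3.59 slope x 0.74 y 0.03
[-0.87774932  0.15670748 -0.01067079]
scene (-80, 60.1, 43) (-76, 60.6, 48) (-72, 61.7, 44) (-68, 63.3, 47) (-64, 64.0, 48) (-60, 64.7, 47) (-56, 65.3, 45) (-52, 64.9, 48) (-48, 65.5, 45) (-44, 64.5, 46) 
side (-80, 61.1, 32) (-76, 61.8, 28) (-72, 63.1, 23) (-68, 64.2, 30) (-64, 66.2, 26) (-60, 65.8, 35) (-56, 65.9, 49) (-52, 65.4, 31) (-48, 65.8, 32) (-44, 63.1, 91) (-40, 64.8, 7) 
wrist (-80, 60.0, 985) (-76, 61.1, 1161) (-72, 62.1, 1180) (-68, 63.1, 1169) (-64, 64.2, 1180) (-60, 65.0, 935) (-56, 64.6, 894) (-52, 64.6, 922) (-48, 64.3, 191)
```

```bash
cp G.json G0.json
cat >> h.py <<'E'
PIV=np.array([641.0,-39.2,61.4])
def piv(th,xp,head=81.3):
    m=trayM((0,0,0),head,th); return tool_for(PIV-m[:3,:3]@[xp,0,7.2],head,th)
def seq(ths,xps):
    e=pose()
    for a,b in zip(ths,xps):
        q=piv(a,b); rv=Ro.from_matrix(e[1].T@q[1]).as_rotvec(degrees=True); s=e[1].T@(q[0]-e[0])
        print([np.round(rv,1).tolist(),np.round(s,1).tolist(),1],',',end=' '); e=q
    print()
E
python3 - <<'E'
from h import *
G=np.array(json.load(open('G0.json'))); D=np.eye(4); D[:3,:3]=Ro.from_euler('y',-0.89,degrees=True).as_matrix(); D[2,3]=1.45
json.dump((np.linalg.inv(D)@G).tolist(),open('G.json','w'))
m=traynow(); P=np.linalg.inv(m)@np.r_[PIV[:2],62,1]; print('rim inner edge in tray frame',P.round(1))
ths=list(range(0,59,3))+[58]; xps=list(np.clip(70.5-np.array(ths)*0.2,64.5,None)); 
seq(ths,xps)
E
```

```text
tray origin [ 630.1 -110.    55.3] head,tilt,roll [81.2 -0.  -0.1] lip [640.8 -40.9  62.6]
rim inner edge in tray frame [71.7  0.   6.6  1. ]
[[-0.1, -0.0, -0.1], [1.5, 0.4, -0.5], 1] , [[-0.0, -3.0, -0.0], [-6.1, 0.0, -6.4], 1] , [[-0.0, -3.0, -0.0], [-6.1, 0.0, -6.4], 1] , [[-0.0, -3.0, -0.0], [-6.0, 0.0, -6.4], 1] , [[-0.0, -3.0, -0.0], [-6.0, 0.0, -6.4], 1] , [[-0.0, -3.0, -0.0], [-6.0, 0.0, -6.3], 1] , [[-0.0, -3.0, -0.0], [-6.0, 0.0, -6.3], 1] , [[-0.0, -3.0, -0.0], [-5.9, 0.0, -6.3], 1] , [[-0.0, -3.0, -0.0], [-5.9, 0.0, -6.3], 1] , [[-0.0, -3.0, -0.0], [-5.9, 0.0, -6.3], 1] , [[-0.0, -3.0, -0.0], [-5.9, 0.0, -6.3], 1] , [[-0.0, -3.0, -0.0], [-6.2, 0.0, -5.7], 1] , [[-0.0, -3.0, -0.0], [-6.2, 0.0, -5.7], 1] , [[-0.0, -3.0, -0.0], [-6.2, 0.0, -5.7], 1] , [[-0.0, -3.0, -0.0], [-6.2, 0.0, -5.7], 1] , [[-0.0, -3.0, -0.0], [-6.2, 0.0, -5.7], 1] , [[-0.0, -3.0, -0.0], [-6.2, 0.0, -5.7], 1] , [[-0.0, -3.0, -0.0], [-6.2, 0.0, -5.7], 1] , [[-0.0, -3.0, -0.0], [-6.2, 0.0, -5.7], 1] , [[-0.0, -3.0, -0.0], [-6.2, 0.0, -5.7], 1] , [[-0.0, -1.0, -0.0], [-2.1, 0.0, -1.9], 1] ,
```

Call:
{"op": "jog_arm", "data": {
  "series": [
    [[0,0,0],[1.5,0.3,0.3],1],
    [[0,0,0],[0,0,0],1],
    [[0,0,0],[0,0,0],1]
  ]
}}

```text
clock: 35.08
eef_pos: [617.6, -201.0, 96.0]
tool_rot: [3.134, 1.062, 1.412]
force: [-0.1, -1.4, 1.1]
width: 13.2
```

Call:
{"op": "jog_arm", "data": {
  "series": [
    [[0,-3,0],[-6.1,0,-6.4],1],
    [[0,-3,0],[-6.1,0,-6.4],1],
    [[0,-3,0],[-6,0,-6.4],1],
    [[0,-3,0],[-6,0,-6.4],1],
    [[0,0,0],[0,0,0],1],
    [[0,0,0],[0,0,0],1]
  ]
}}

```text
clock: 35.83
eef_pos: [619.3, -188.4, 127.9]
tool_rot: [3.131, 1.271, 1.407]
force: [0.9, -0.3, -0.4]
width: 13.3
```

Run:
```python
from h import *
st();m=traynow();trayfloor(); P=np.linalg.inv(m)@np.r_[PIV[:2],62,1]; print('rim inner edge in tray frame',P.round(1))
ths=[15,18,21,24,27]; xps=list(np.clip(70.5-np.array(ths)*0.2,64.5,None)); seq(ths,xps)
```

```text
{'clock': 35.825, 'qpos': [0.69, 0.869, -0.525, 1.571, 0.132, 0.828, 0.077], 'eef_pos': [619.336, -188.425, 127.937], 'tool_rot': [3.131, 1.271, 1.407], 'force': [0.897, -0.33, -0.415], 'width': 13.322}
tray origin [ 630.9 -107.4   67.9] head,tilt,roll [81.1 11.9 -0.1] lip [641.7 -38.3  60.6]
floor 3.10 slope x 0.54 y 0.01
rim inner edge in tray frame [68.7  0.6  8.4  1. ]
[[-0.2, -3.1, -0.2], [-6.5, 0.1, -7.6], 1] , [[-0.0, -3.0, -0.0], [-6.0, 0.0, -6.3], 1] , [[-0.0, -3.0, -0.0], [-5.9, 0.0, -6.3], 1] , [[-0.0, -3.0, -0.0], [-5.9, 0.0, -6.3], 1] , [[-0.0, -3.0, -0.0], [-5.9, 0.0, -6.3], 1] ,
```

Call:
{"op": "jog_arm", "data": {
  "series": [
    [[0,-3,0],[-6.3,0,-7],1],
    [[0,-3,0],[-6,0,-6.3],1],
    [[0,-3,0],[-5.9,0,-6.3],1],
    [[0,-3,0],[-5.9,0,-6.3],1],
    [[0,-3,0],[-5.9,0,-6.3],1],
    [[0,0,0],[0,0,0],1],
    [[0,0,0],[0,0,0],1]
  ]
}}

```text
clock: 36.75
eef_pos: [622.7, -165.9, 164.0]
tool_rot: [3.05, 1.537, 1.325]
force: [-1.2, -5.9, 5.2]
width: 12.8
```

Run:
```python
from h import *
st();m=traynow(); P=np.linalg.inv(m)@np.r_[PIV[:2],62,1]; print('rim inner edge in tray frame',P.round(1))
ths=list(range(30,58,3))+[58]; xps=list(np.clip(70.5-np.array(ths)*0.2,64.5,None)); seq(ths,xps)
```

```text
{'clock': 36.75, 'qpos': [0.438, 0.745, -0.348, 1.612, 0.272, 0.832, -0.162], 'eef_pos': [622.665, -165.85, 164.021], 'tool_rot': [3.05, 1.537, 1.325], 'force': [-1.19, -5.903, 5.184], 'width': 12.796}
tray origin [ 631.5 -103.3   84.6] head,tilt,roll [81.  27.1 -0.2] lip [641.8 -38.5  59.1]
rim inner edge in tray frame [68.   0.7  9.4  1. ]
[[-0.3, -2.9, -0.2], [-5.5, 0.2, -9.6], 1] , [[-0.0, -3.0, -0.0], [-6.2, 0.0, -5.7], 1] , [[-0.0, -3.0, -0.0], [-6.2, 0.0, -5.7], 1] , [[-0.0, -3.0, -0.0], [-6.2, 0.0, -5.7], 1] , [[-0.0, -3.0, -0.0], [-6.2, 0.0, -5.7], 1] , [[-0.0, -3.0, -0.0], [-6.2, 0.0, -5.7], 1] , [[-0.0, -3.0, -0.0], [-6.2, 0.0, -5.7], 1] , [[-0.0, -3.0, -0.0], [-6.2, 0.0, -5.7], 1] , [[-0.0, -3.0, -0.0], [-6.2, 0.0, -5.7], 1] , [[-0.0, -3.0, -0.0], [-6.2, 0.0, -5.7], 1] , [[-0.0, -1.0, -0.0], [-2.1, 0.0, -1.9], 1] ,
```

Call:
{"op": "jog_arm", "data": {
  "series": [
    [[0,0,0],[-1,0,0],1],
    [[0,-3,0],[-6,0.1,-7.6],1],
    [[0,-3,0],[-6.2,0.1,-6.7],1],
    [[0,-3,0],[-6.2,0,-6.2],1],
    [[0,-3,0],[-6.2,0,-5.9],1],
    [[0,-3,0],[-6.2,0,-5.7],1],
    [[0,-3,0],[-6.2,0,-5.7],1],
    [[0,0,0],[0,0,0],1]
  ]
}}

```text
clock: 37.75
eef_pos: [629.1, -125.2, 199.6]
tool_rot: [0.01, 1.287, -1.713]
force: [-1.1, -6.6, 6.2]
width: 13.2
```

Run:
```python
from h import *
import h
st();m=traynow(); P=np.linalg.inv(m)@np.r_[PIV[:2],62,1]; print('rim inner edge in tray frame',P.round(1))
h.PIV=PIV+[0,0,1.0]
ths=[48,51,54,57,58]; seq(ths,[64.5]*5)
for n in('scene','wrist'):
    d=cam(n); save(d,n+'_tip.png',(200,180,420,345) if n=='scene' else None,3 if n=='scene' else 1)
```

```text
{'clock': 37.75, 'qpos': [0.101, 0.697, -0.151, 1.604, 0.469, 0.949, -0.467], 'eef_pos': [629.148, -125.226, 199.613], 'tool_rot': [0.01, 1.287, -1.713], 'force': [-1.056, -6.634, 6.158], 'width': 13.156}
tray origin [633.7 -90.3 104.5] head,tilt,roll [81.  45.3 -0.3] lip [642.2 -36.6  59.8]
rim inner edge in tray frame [66.5  0.7  6.8  1. ]
[[-0.2, -2.7, -0.1], [-4.6, -0.1, -6.6], 1] , [[-0.0, -3.0, -0.0], [-6.2, 0.0, -5.7], 1] , [[-0.0, -3.0, -0.0], [-6.2, 0.0, -5.7], 1] , [[-0.0, -3.0, -0.0], [-6.2, 0.0, -5.7], 1] , [[-0.0, -1.0, -0.0], [-2.1, 0.0, -1.9], 1] ,
```

View pics/scene_tip.png

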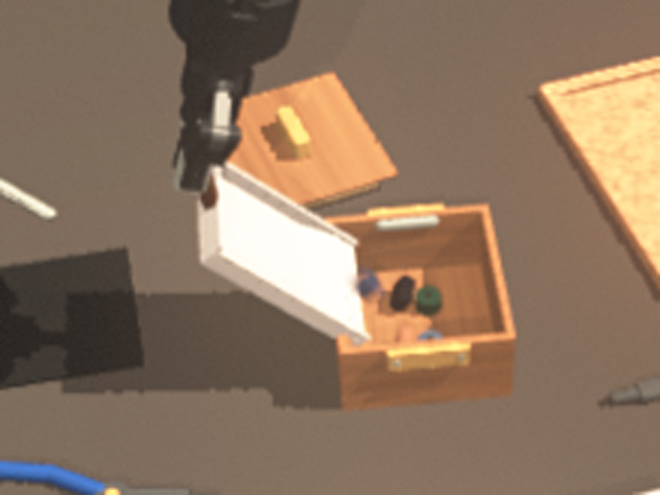

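The scene view shows the tray at about 45° with its lip on the rim and empty. All five beads are in the box, around (370,283) to (430,335). I'll swing it farther.

Call:
{"op": "jog_arm", "data": {
  "series": [
    [[0,-3,0],[-5.5,0,-5.7],1],
    [[0,-3,0],[-6.2,0,-5.7],1],
    [[0,-3,0],[-6.2,0,-5.7],1],
    [[0,-3,0],[-6.2,0,-5.7],1],
    [[0,0,0],[0,0,0],1],
    [[0,0,0],[0,0,0],1],
    [[0,0,0],[0,0,0],1]
  ]
}}

```text
clock: 38.72
eef_pos: [633.7, -95.5, 214.2]
tool_rot: [0.007, 1.08, -1.719]
force: [-0.5, -3.9, 8.3]
width: 13.2
```

Run:
```python
from h import *
import h
st();m=traynow(); P=np.linalg.inv(m)@np.r_[PIV[:2],62,1]; print('rim inner edge in tray frame',P.round(1))
h.PIV=PIV+[0,0,1.5]
ths=list(range(54,-1,-5))+[0]; seq(ths,np.clip(70.5-np.array(ths)*0.2,65.5,None))
d=cam('wrist');C=cloud(d);T=(C-m[:3,3])@m[:3,:3];ok=d['range_z']>50
print('things above tray floor:',(ok&(abs(T[...,1])<40)&(T[...,0]>-52)&(T[...,0]<75)&(T[...,2]>11)&(T[...,2]<30)).sum())
```

```text
{'clock': 38.725, 'qpos': [-0.096, 0.728, -0.054, 1.567, 0.581, 1.078, -0.635], 'eef_pos': [633.736, -95.522, 214.16], 'tool_rot': [0.007, 1.08, -1.719], 'force': [-0.491, -3.88, 8.25], 'width': 13.239}
tray origin [635.2 -80.7 113.8] head,tilt,roll [80.7 57.2 -0.4] lip [642.3 -37.2  58.9]
rim inner edge in tray frame [66.2  1.   7.1  1. ]
[[-0.3, 3.2, -0.1], [6.5, -0.1, 5.6], 1] , [[0.0, 5.0, 0.0], [11.0, -0.0, 8.9], 1] , [[0.0, 5.0, 0.0], [11.0, -0.0, 8.9], 1] , [[0.0, 5.0, 0.0], [11.0, -0.0, 8.9], 1] , [[0.0, 5.0, 0.0], [11.0, -0.0, 8.9], 1] , [[0.0, 5.0, 0.0], [11.0, -0.0, 8.9], 1] , [[0.0, 5.0, 0.0], [10.9, -0.0, 9.0], 1] , [[0.0, 5.0, 0.0], [10.6, -0.0, 9.8], 1] , [[0.0, 5.0, 0.0], [10.7, -0.0, 9.8], 1] , [[0.0, 5.0, 0.0], [10.7, -0.0, 9.9], 1] , [[0.0, 5.0, 0.0], [10.8, -0.0, 9.9], 1] , [[0.0, 4.0, 0.0], [8.6, -0.0, 8.0], 1] , 
things above tray floor: 177
```

Call:
{"op": "jog_arm", "data": {
  "series": [
    [[0,3.2,0],[6.5,0,5.6],1],
    [[0,5,0],[11,0,8.9],1],
    [[0,5,0],[11,0,8.9],1],
    [[0,5,0],[11,0,8.9],1],
    [[0,5,0],[11,0,8.9],1],
    [[0,5,0],[11,0,8.9],1],
    [[0,5,0],[10.9,0,9],1],
    [[0,5,0],[10.6,0,9.8],1]
  ]
}}

```text
clock: 39.78
eef_pos: [621.3, -178.5, 146.1]
tool_rot: [3.115, 1.391, 1.39]
force: [-1.8, -4.9, 1.4]
width: 13.3
```

Call:
{"op": "jog_arm", "data": {
  "series": [
    [[0,5,0],[10.7,0,9.8],1],
    [[0,5,0],[10.7,0,9.9],1],
    [[0,5,0],[10,0,9.5],1],
    [[0,4,0],[7.5,0,7.4],1],
    [[0,0,0],[0,0,0],1],
    [[0,0,0],[0,0,0],1]
  ]
}}

```text
clock: 40.52
eef_pos: [617.7, -198.3, 97.5]
tool_rot: [3.135, 1.062, 1.414]
force: [-2.4, -5.4, -2.9]
width: 13.8
```

Run:
```python
from h import *
st();m=traynow();trayfloor()
e=plan(*tool_for((630.6,-107.5,100),81.3),vmax=40)
e=plan(*tool_for((566.2,-265,100),84),e,vmax=40)
e=plan(*tool_for((566.2,-265,14),84),e,vmax=40)
```

```text
{'clock': 40.525, 'qpos': [0.833, 1.002, -0.63, 1.512, 0.039, 0.873, 0.242], 'eef_pos': [617.701, -198.33, 97.515], 'tool_rot': [3.135, 1.062, 1.414], 'force': [-2.355, -5.403, -2.862], 'width': 13.776}
tray origin [ 630.7 -106.8   55.8] head,tilt,roll [81.2 -0.1 -0.1] lip [641.4 -37.6  63.1]
floor 2.20 slope x 0.07 y 0.01
2 x [0, 0, 0] [-19.4, 0.1, -10.4]
5 rows
[-0.5, 0.0, -0.3] [-16.1, -7.2, 28.9]
[-0.5, 0.0, -0.3] [-16.0, -7.5, 28.8]
[-0.5, 0.0, -0.3] [-16.0, -7.8, 28.8]
[-0.5, 0.0, -0.3] [-16.0, -8.1, 28.7]
[-0.5, 0.0, -0.3] [-15.9, -8.4, 28.6]
3 x [0, 0, 0] [25.1, -0.0, 13.9]
```

Call:
{"op": "jog_arm", "data": {
  "series": [
    [[0,0,0],[-5,0,-2],1],
    [[0,0,0],[-17,0,-9],1],
    [[0,0,0],[-17,0,-9.5],1],
    [[-0.5,0,-0.3],[-16,-7.2,28.9],1],
    [[-0.5,0,-0.3],[-16,-7.5,28.8],1],
    [[-0.5,0,-0.3],[-16,-7.8,28.8],1],
    [[-0.5,0,-0.3],[-16,-8.1,28.7],1],
    [[-0.5,0,-0.3],[-16,-8.4,28.6],1]
  ]
}}

```text
clock: 41.58
eef_pos: [558.3, -356.6, 143.7]
tool_rot: [3.133, 1.059, 1.463]
force: [-0.1, -0.3, -0.8]
width: 13.0
```

Call:
{"op": "jog_arm", "data": {
  "series": [
    [[0,0,0],[0,0,0],1],
    [[0,0,0],[0,0,0],1],
    [[0,0,0],[0,0,0],1]
  ]
}}

```text
clock: 41.95
eef_pos: [558.5, -354.5, 142.4]
tool_rot: [3.136, 1.058, 1.467]
force: [-0.9, 0.1, -1.2]
width: 13.1
```

Run:
```python
from h import *
st();m=traynow();trayfloor()
d=cam('wrist')
e=plan(*tool_for((566.2,-265,12),84),vmax=30)
# mat outline from the earlier picture
t=np.load('box_w.npy',allow_pickle=True).item()
```

```text
{'clock': 41.95, 'qpos': [1.021, 1.011, -0.635, 1.309, 0.081, 1.182, 0.44], 'eef_pos': [558.54, -354.452, 142.375], 'tool_rot': [3.136, 1.058, 1.467], 'force': [-0.945, 0.096, -1.164], 'width': 13.098}
tray origin [ 566.7 -262.2  101. ] head,tilt,roll [84.2 -0.3 -0.1] lip [ 573.7 -192.6  108.6]
floor 3.27 slope x 0.38 y -0.08
3 rows
[0.1, -0.1, 0.0] [25.3, -0.2, 15.0]
[0.1, -0.1, 0.0] [25.3, -0.1, 14.9]
[0.1, -0.1, 0.0] [25.3, -0.1, 14.9]
```

Call:
{"op": "jog_arm", "data": {
  "series": [
    [[0,-0.6,0],[25.3,0,15],1],
    [[0,0,0],[25.3,0,15],1],
    [[0,0,0],[20,0,11.6],1],
    [[0,0,0],[5.5,0,3.2],1],
    [[0,0,0],[3.5,0,2],1],
    [[0,0,0],[1.7,0,1],1],
    [[0,0,0],[0,0,0],1],
    [[0,0,0],[0,0,0],1]
  ]
}}

```text
clock: 43.05
eef_pos: [557.8, -359.3, 47.7]
tool_rot: [3.136, 1.07, 1.464]
force: [-0.4, 0.2, -0.7]
width: 12.9
```

Run:
```python
from h import *
st();m=traynow();d=cam('wrist');trayfloor(d)
C=cloud(d);ok=d['range_z']>50
q=ok&(np.hypot(C[...,0]-566,C[...,1]+265)<35);A=C[q];print('floor world z',np.median(A[:,2]))
A1=np.c_[A[:,:2]-[566,-265],np.ones(len(A))];k=np.linalg.lstsq(A1,A[:,2],rcond=None)[0];print('slope deg',np.degrees(k[:2]).round(2),k[2].round(2))
```

```text
{'clock': 43.05, 'qpos': [1.009, 1.125, -0.6, 1.328, 0.127, 1.055, 0.466], 'eef_pos': [557.792, -359.29, 47.665], 'tool_rot': [3.136, 1.07, 1.464], 'force': [-0.415, 0.246, -0.742], 'width': 12.946}
tray origin [ 566.1 -267.5    5.2] head,tilt,roll [84.1  0.4 -0.1] lip [ 573.3 -197.9   11.9]
floor 3.04 slope x 0.36 y -0.05
floor world z 8.152289484642864
slope deg [ 0.13 -0.05] 8.16
```

Call:
{"op": "jog_arm", "data": {
  "series": [
    [[0,0,0],[1.3,0,-2.2],1],
    [[0,0,0],[1,0,0.5],1],
    [[0,0,0],[0.7,0,0.4],1],
    [[0,0,0],[0,0,0],1]
  ]
}}

```text
clock: 43.6
eef_pos: [557.9, -356.2, 45.8]
tool_rot: [3.137, 1.069, 1.466]
force: [-0.6, 0.1, 3.9]
width: 13.1
```

Call:
{"op": "jog_arm", "data": {
  "series": [
    [[0,0,0],[0,0,0],0.5],
    [[0,0,0],[0,0,0],0.2],
    [[0,0,0],[0,0,0],0.2],
    [[0,0,0],[0,0,0],0.2],
    [[0,0,0],[-10,0,0],0],
    [[0,0,0],[-30,0,0],0],
    [[0,0,0],[-40,0,0],0],
    [[0,0,0],[-50,0,0],0]
  ]
}}

```text
clock: 44.6
eef_pos: [550.8, -418.9, 160.2]
tool_rot: [3.139, 1.069, 1.468]
force: [1.1, -0.0, 0.5]
width: 43.0
```

Run:
```python
from h import *
st();d=cam('wrist');np.save('tray_back.npy',d,allow_pickle=True);save(d,'w9.png')
C=cloud(d);ok=d['range_z']>50
q=ok&(np.hypot(C[...,0]-566,C[...,1]+265)<35);A=C[q];print('floor z',np.median(A[:,2]))
A1=np.c_[A[:,:2]-[566,-265],np.ones(len(A))];k=np.linalg.lstsq(A1,A[:,2],rcond=None)[0];print('slope deg',np.degrees(k[:2]).round(2),k[2].round(2))
t=8.5; c=(444,-29.8,130)
p,R=pose(); e=plan(p-[0,0,0]+[-20,80,120],down(-6)); e=plan((444,-29.8,160),down(-81.5),e)
```

```text
{'clock': 44.6, 'qpos': [1.049, 1.038, -0.619, 1.154, 0.098, 1.32, 0.491], 'eef_pos': [550.841, -418.862, 160.239], 'tool_rot': [3.139, 1.069, 1.468], 'force': [1.086, -0.048, 0.492], 'width': 43.007}
floor z 6.433923388026727
slope deg [-0.03 -0.06] 6.44
3 rows
[0.0, -9.4, -0.2] [-23.1, -9.1, -41.7]
[0.0, -9.4, -0.2] [-29.6, -9.2, -37.4]
[0.0, -9.4, -0.2] [-35.3, -9.3, -32.0]
8 rows
[9.4, 0.0, 0.0] [15.9, -15.2, -38.0]
[9.4, 0.0, 0.0] [15.9, -21.2, -35.0]
[9.4, 0.0, 0.0] [15.9, -26.6, -31.1]
[9.4, 0.0, 0.0] [15.9, -31.4, -26.3]
[9.4, 0.0, 0.0] [15.9, -35.3, -20.8]
[9.4, 0.0, 0.0] [15.9, -38.2, -14.7]
[9.4, 0.0, 0.0] [15.9, -40.1, -8.3]
[9.4, 0.0, 0.0] [15.9, -40.9, -1.6]
```

View pics/w9.png

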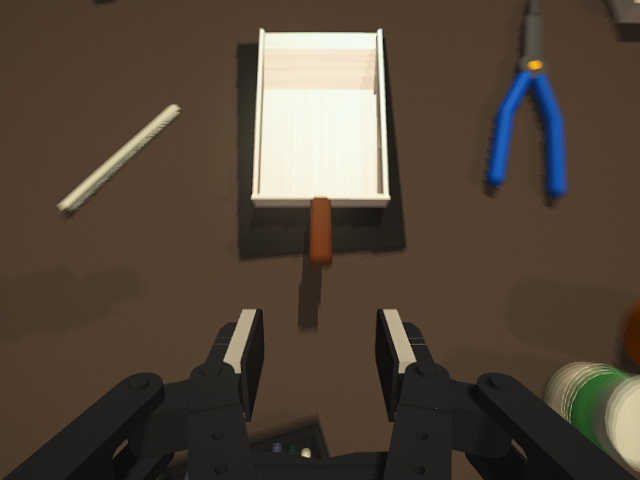

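The tray is back on its mat, empty and level (floor at 6.4 mm, slope under 0.1°). Next, the cover.

Call:
{"op": "jog_arm", "data": {
  "series": [
    [[0,-9.4,0],[-23,-9,-41.7],0],
    [[0,-9.4,0],[-29.6,-9,-37.4],0],
    [[0,-9.4,0],[-35.3,-9,-32],0],
    [[9.4,0,0],[16,-15.2,-38],0],
    [[9.4,0,0],[16,-21.2,-35],0],
    [[9.4,0,0],[16,-26.6,-31],0],
    [[9.4,0,0],[16,-31.4,-26.3],0],
    [[9.4,0,0],[16,-35.3,-20.8],0]
  ]
}}

```text
clock: 45.65
eef_pos: [475.6, -141.2, 201.6]
tool_rot: [-2.705, 1.561, 1.08]
force: [-0.2, 0.2, -0.7]
width: 42.8
```

Call:
{"op": "jog_arm", "data": {
  "series": [
    [[9.4,0,0],[16,-38.2,-14.7],0],
    [[9.4,0,0],[16,-40,-8.3],0],
    [[9.4,0,0],[16,-41,-1.6],0],
    [[0,0,0],[0,0,0],0],
    [[0,0,0],[0,0,0],0]
  ]
}}

```text
clock: 46.28
eef_pos: [442.4, -24.2, 154.7]
tool_rot: [-2.202, 1.562, 1.098]
force: [-1.0, -1.1, 0.5]
width: 42.7
```

Run:
```python
from h import *
st();print(tnow());d=cam('wrist')
for a in(((443,-29),100,14,24),((443,-29),60,30,46)):
    r=fit(d,*a);print(*r[:3],np.median(r[3][:,2]))
e=plan((444.3,-29.8,70),down(-81.5));e=plan((444.3,-29.8,48.5),down(-81.5),e)
```

```text
{'clock': 46.275, 'qpos': [0.056, 0.513, -0.082, 2.176, 0.074, 0.451, -1.495], 'eef_pos': [442.422, -24.194, 154.744], 'tool_rot': [-2.202, 1.562, 1.098], 'force': [-0.951, -1.117, 0.459], 'width': 42.733}
-80.9
[443.2 -30. ] [134.5 124.7] 9.0 19.47783173635338
[443.6 -30.1] [46. 14.] 9.0 39.08835080417137
2 rows
[0.2, -0.2, 0.2] [42.4, 2.9, -0.3]
[0.2, -0.2, 0.2] [42.4, 2.7, -0.4]
1 x [0, 0, 0] [21.5, 0.0, 0.0]
```

Call:
{"op": "jog_arm", "data": {
  "series": [
    [[0,-0.3,0.3],[42.4,2.9,0.2],0],
    [[0,-0.2,0.2],[42.4,2.9,0.2],0],
    [[0,0,0],[0,0,0],0],
    [[0,0,0],[15,0,0],0.2],
    [[0,0,0],[6,0,0],0.2],
    [[0,0,0],[0,0,0],1],
    [[0,0,0],[0,0,0],1],
    [[0,0,0],[0,0,0],1]
  ]
}}

```text
clock: 47.32
eef_pos: [442.0, -30.8, 54.5]
tool_rot: [0.538, 1.563, -2.448]
force: [0.1, -1.4, 7.7]
width: 12.0
```

Run:
```python
from h import *
s=st();t=tnow();print(t);p,R=pose()
# cover centre in tool yaw frame: assume bar centre (443.4,-30), yaw 9
off=np.array([443.4,-30])-p[:2]; print('bar centre minus TCP (world)',off.round(1))
e=plan((p[0],p[1],p[2]+90),R,vmax=30)
dyaw=-8.66-9.0; c,s_=np.cos(np.radians(dyaw)),np.sin(np.radians(dyaw)); o2=np.array([[c,-s_],[s_,c]])@off
tg=np.array([649.3,15.1])-o2; Rt=Ro.from_euler('z',dyaw,degrees=True).as_matrix()@R
e=plan((*tg,p[2]+90),Rt,e,vmax=35); print('target',tg)
```

```text
{'clock': 47.325, 'qpos': [0.12, 0.728, -0.171, 2.221, 0.528, 0.237, -1.94], 'eef_pos': [442.042, -30.842, 54.547], 'tool_rot': [0.538, 1.563, -2.448], 'force': [0.11, -1.389, 7.707], 'width': 12.005}
-81.0
bar centre minus TCP (world) [1.4 0.8]
3 x [0, 0, 0] [-30.0, 0.1, 0.2]
7 rows
[2.5, -0.0, -0.0] [-0.2, -1.9, -30.0]
[2.5, -0.0, -0.0] [-0.2, -3.2, -29.9]
[2.5, -0.0, -0.0] [-0.2, -4.5, -29.8]
[2.5, -0.0, -0.0] [-0.2, -5.8, -29.5]
[2.5, -0.0, -0.0] [-0.2, -7.1, -29.3]
[2.5, -0.0, -0.0] [-0.2, -8.4, -28.9]
[2.5, -0.0, -0.0] [-0.2, -9.6, -28.5]
target [647.75031985  14.70954118]
```

Call:
{"op": "jog_arm", "data": {
  "series": [
    [[0,0,0],[-8,0,0],1],
    [[0,0,0],[-20,0,0],1],
    [[0,0,0],[-30,0,0],1],
    [[0,0,0],[-30,0,0],1],
    [[0,0,0],[0,0,0],1],
    [[0,0,0],[0,0,0],1]
  ]
}}

```text
clock: 48.08
eef_pos: [441.1, -30.0, 140.9]
tool_rot: [0.241, 1.56, -2.743]
force: [-0.3, 0.4, -2.1]
width: 11.9
```

Run:
```python
from h import *
st();print(tnow());p,R=pose()
e=plan((647.7,14.7,142),down(-98.7),vmax=35)
d=cam('side');C=cloud(d);ok=d['range_z']>50
q=ok&(C[...,2]>90)&(C[...,2]<125)&(np.hypot(C[...,0]-443,C[...,1]+30)<85);P=C[q];print(len(P),cv2.minAreaRect(np.float32(P[:,:2])) if len(P) else'')
h=P[P[:,2]<np.percentile(P[:,2],80)];A=np.c_[h[:,:2]-h[:,:2].mean(0),np.ones(len(h))];k=np.linalg.lstsq(A,h[:,2],rcond=None)[0];print('plate tilt',np.degrees(k[:2]),k[2])
```

```text
{'clock': 48.075, 'qpos': [0.252, 0.562, -0.357, 2.173, 0.421, 0.482, -1.847], 'eef_pos': [441.109, -29.996, 140.888], 'tool_rot': [0.241, 1.56, -2.743], 'force': [-0.254, 0.402, -2.104], 'width': 11.89}
-81.0
7 rows
[2.5, 0.1, -0.0] [-0.5, -1.7, -30.1]
[2.5, 0.1, -0.0] [-0.4, -3.0, -30.0]
[2.5, 0.1, -0.0] [-0.4, -4.3, -29.9]
[2.5, 0.1, -0.0] [-0.3, -5.7, -29.7]
[2.5, 0.1, -0.0] [-0.3, -7.0, -29.4]
[2.5, 0.1, -0.0] [-0.2, -8.2, -29.0]
[2.5, 0.1, -0.0] [-0.2, -9.5, -28.7]
2234 ((441.8202819824219, -29.98896026611328), (134.44100952148438, 127.01296997070312), 8.835212707519531)
plate tilt [-0.11737261 -0.48406433] 106.23843490456233
```

Run:
```python
from h import *
for n in('scene','side','wrist'):
    d=cam(n);L,ok=inbox(d);o=[]
    rim=ok&(L[...,2]>59)&(L[...,2]<65.5)
    for ax,sg,w in((0,1,62.5),(0,-1,62.5),(1,1,57.5),(1,-1,57.5)):
        other=L[...,1-ax]; q=rim&(abs(L[...,ax]*sg-w)<5)&((abs(other)>27)&(abs(other)<52) if ax==0 else abs(other)<50)
        o.append((('+' if sg>0 else '-')+'xy'[ax],np.percentile(L[q][:,ax],[5,50,95]).round(1).tolist() if q.sum()>8 else None,int(q.sum())))
    print(n,o)
```

```text
scene [('+x', [60.3, 64.1, 67.2], 64), ('-x', [-64.8, -61.5, -58.1], 51), ('+y', [57.0, 59.1, 61.7], 79), ('-y', [-57.8, -55.6, -53.2], 77)]
side [('+x', [58.1, 61.5, 63.8], 46), ('-x', [-66.3, -64.1, -61.1], 47), ('+y', [56.1, 59.6, 61.8], 111), ('-y', [-59.1, -55.2, -52.8], 100)]
wrist [('+x', None, 0), ('-x', None, 0), ('+y', None, 0), ('-y', None, 0)]
```

Call:
{"op": "jog_arm", "data": {
  "series": [
    [[2.5,0,0],[-0.5,-1.7,-30],1],
    [[2.5,0,0],[-0.4,-3,-30],1],
    [[2.5,0,0],[-0.4,-4.3,-30],1],
    [[2.5,0,0],[-0.3,-5.7,-29.7],1],
    [[2.5,0,0],[-0.3,-7,-29.4],1],
    [[2.5,0.2,0],[-0.2,-8.2,-29],1],
    [[2.5,0.2,0],[-0.2,-9.5,-28.7],1],
    [[0,0,0],[0,0,0],1]
  ]
}}

```text
clock: 49.28
eef_pos: [649.3, 16.5, 139.9]
tool_rot: [1.187, 1.566, -2.101]
force: [0.0, -0.5, -2.1]
width: 11.8
```

Call:
{"op": "jog_arm", "data": {
  "series": [
    [[0,0,0],[0,0,0],1],
    [[0,0,0],[0,0,0],1]
  ]
}}

```text
clock: 49.52
eef_pos: [646.8, 14.9, 140.7]
tool_rot: [1.002, 1.564, -2.288]
force: [0.7, 0.0, -1.5]
width: 12.3
```

Run:
```python
from h import *
st();print(tnow());p,R=pose();print(np.round(R[:,0],3))
for n in('scene','side'):
    d=cam(n);L,ok=inbox(d);q=ok&(L[...,2]>98)&(L[...,2]<114)&(abs(L[...,0])<75)&(abs(L[...,1])<70);P=L[q]
    A=np.c_[P[:,:2],np.ones(len(P))];w=np.ones(len(P),bool)
    for _ in range(4): k=np.linalg.lstsq(A[w],P[w,2],rcond=None)[0];w=abs(P[:,2]-A@k)<2.5
    print(n,cv2.minAreaRect(np.float32(P[w,:2])),'tilt',np.degrees(k[:2]).round(2),k[2].round(1),w.sum())
    print('  pct x',np.percentile(P[w,0],[1,99]).round(1),'y',np.percentile(P[w,1],[1,99]).round(1))
```

```text
{'clock': 49.525, 'qpos': [0.103, 0.773, -0.293, 1.617, 0.292, 0.8, -2.036], 'eef_pos': [646.809, 14.866, 140.701], 'tool_rot': [1.002, 1.564, -2.288], 'force': [0.717, 0.027, -1.504], 'width': 12.289}
-98.5
[-0.004 -0.005 -1.   ]
scene ((1.88604736328125, -0.6114616394042969), (138.8507080078125, 124.11341857910156), 0.12046194821596146) tilt [ 0.17 -0.25] 105.9 2021
  pct x [-62.1  68.3] y [-61.7  60.4]
side ((-1.3611297607421875, -0.6685409545898438), (134.10401916503906, 125.18016815185547), 0.38033685088157654) tilt [ 0.16 -0.24] 106.7 1836
  pct x [-67.4  64.5] y [-61.1  60.4]
```

Call:
{"op": "jog_arm", "data": {
  "series": [
    [[0,0,0],[10,-2.5,0],1],
    [[0,0,0],[8,0,0],1],
    [[0,0,0],[4,0,0],1],
    [[0,0,0],[0,0,0],1],
    [[0,0,0],[0,0,0],1]
  ]
}}

```text
clock: 50.25
eef_pos: [648.4, 17.7, 119.3]
tool_rot: [1.264, 1.566, -2.026]
force: [0.4, 0.6, -1.2]
width: 12.5
```

```bash
cat >> h.py <<'E'
def coverlook(lo,hi):
    for n in('scene','side'):
        d=cam(n);L,ok=inbox(d);q=ok&(L[...,2]>lo)&(L[...,2]<hi)&(abs(L[...,0])<75)&(abs(L[...,1])<70);P=L[q]
        A=np.c_[P[:,:2],np.ones(len(P))];w=np.ones(len(P),bool)
        for _ in range(5): k=np.linalg.lstsq(A[w],P[w,2],rcond=None)[0];w=abs(P[:,2]-A@k)<2.5
        c,s,a=cv2.minAreaRect(np.float32(P[w,:2])); print(n,'c',np.round(c,1),'s',np.round(s,1),round(a,1),'tilt',np.degrees(k[:2]).round(2),'z',k[2].round(1))
E
python3 - <<'E'
from h import *
st();coverlook(75,93)
E
```

```text
{'clock': 50.25, 'qpos': [0.093, 0.801, -0.284, 1.626, 0.302, 0.761, -2.049], 'eef_pos': [648.438, 17.652, 119.301], 'tool_rot': [1.264, 1.566, -2.026], 'force': [0.433, 0.559, -1.228], 'width': 12.538}
scene c [3.5 2.3] s [138.2 124.3] 0.4 tilt [ 0.25 -0.25] z 84.4
side c [0.1 2.9] s [134.6 126. ] 0.2 tilt [ 0.13 -0.23] z 85.3
```

Call:
{"op": "jog_arm", "data": {
  "series": [
    [[0,0,0],[0,0.5,1],1],
    [[0,0,0],[2,0,0],1],
    [[0,0,0],[2,0,0],1],
    [[0,0,0],[0,0,0],1],
    [[0,0,0],[0,0,0],1]
  ]
}}

```text
clock: 50.98
eef_pos: [647.2, 17.3, 115.1]
tool_rot: [1.198, 1.566, -2.092]
force: [0.0, 1.4, -1.8]
width: 12.2
```

Call:
{"op": "jog_arm", "data": {
  "series": [
    [[0,0,0],[2,0,0],1],
    [[0,0,0],[0,0,0],1],
    [[0,0,0],[0,0,0],1]
  ]
}}

```text
clock: 51.35
eef_pos: [647.2, 17.3, 113.2]
tool_rot: [1.2, 1.565, -2.09]
force: [0.4, 0.3, -1.5]
width: 12.1
```

Run:
```python
from h import *
st();coverlook(70,88)
```

```text
{'clock': 51.35, 'qpos': [0.092, 0.808, -0.281, 1.633, 0.306, 0.748, -2.051], 'eef_pos': [647.173, 17.266, 113.152], 'tool_rot': [1.2, 1.565, -2.09], 'force': [0.363, 0.323, -1.507], 'width': 12.07}
scene c [2.5 1.6] s [136.7 123.9] 0.4 tilt [ 0.25 -0.07] z 78.3
side c [-1.  2.] s [135.3 126.5] 0.6 tilt [ 0.21 -0.18] z 79.0
```

Call:
{"op": "jog_arm", "data": {
  "series": [
    [[0,0,0],[2,0,0],1],
    [[0,0,0],[1.5,0,0],1],
    [[0,0,0],[0,0,0],1],
    [[0,0,0],[0,0,0],1]
  ]
}}

```text
clock: 51.95
eef_pos: [647.9, 17.3, 111.1]
tool_rot: [1.606, 1.566, -1.684]
force: [-1.8, 0.7, 6.6]
width: 11.9
```

Call:
{"op": "jog_arm", "data": {
  "series": [
    [[0,0,0],[1.5,0,0],1],
    [[0,0,0],[1.5,0,0],1],
    [[0,0,0],[0,0,0],1],
    [[0,0,0],[0,0,0],1]
  ]
}}

```text
clock: 52.45
eef_pos: [647.7, 17.5, 108.1]
tool_rot: [1.508, 1.566, -1.781]
force: [-1.8, 0.2, 6.9]
width: 12.1
```

Call:
{"op": "jog_arm", "data": {
  "series": [
    [[0,0,0],[1.5,0,0],1],
    [[0,0,0],[1,0,0],1],
    [[0,0,0],[0,0,0],1],
    [[0,0,0],[0,0,0],1]
  ]
}}

```text
clock: 52.95
eef_pos: [647.0, 17.4, 103.6]
tool_rot: [1.098, 1.566, -2.191]
force: [-0.1, 1.6, -2.9]
width: 12.2
```

Run:
```python
from h import *
st();coverlook(62,80)
```

```text
{'clock': 52.95, 'qpos': [0.09, 0.821, -0.277, 1.637, 0.31, 0.731, -2.055], 'eef_pos': [647.049, 17.442, 103.634], 'tool_rot': [1.098, 1.566, -2.191], 'force': [-0.123, 1.607, -2.88], 'width': 12.176}
scene c [1.6 1.9] s [136.9 124.1] 0.1 tilt [ 0.52 -0.15] z 68.6
side c [-1.4  2. ] s [134.8 126. ] 0.3 tilt [ 0.34 -0.17] z 69.5
```

Call:
{"op": "jog_arm", "data": {
  "series": [
    [[0,0,0],[1.5,0,0],1],
    [[0,0,0],[1,0,0],1],
    [[0,0,0],[0,0,0],1],
    [[0,0,0],[0,0,0],1]
  ]
}}

```text
clock: 53.55
eef_pos: [646.9, 17.0, 101.2]
tool_rot: [1.117, 1.565, -2.173]
force: [1.3, 1.4, -7.0]
width: 12.4
```

Call:
{"op": "jog_arm", "data": {
  "series": [
    [[0,0,0],[1.5,0,0],1],
    [[0,0,0],[0,0,0],1],
    [[0,0,0],[0,0,0],1]
  ]
}}

```text
clock: 53.92
eef_pos: [647.3, 17.0, 100.7]
tool_rot: [1.322, 1.566, -1.967]
force: [-0.5, -0.3, 1.2]
width: 12.0
```

Call:
{"op": "jog_arm", "data": {
  "series": [
    [[0,0,0],[1.5,0,0],1],
    [[0,0,0],[0,0,0],1],
    [[0,0,0],[0,0,0],1]
  ]
}}

```text
clock: 54.3
eef_pos: [647.3, 17.0, 100.7]
tool_rot: [1.404, 1.565, -1.886]
force: [-3.3, -0.4, 10.8]
width: 12.4
```

Run:
```python
from h import *
st();coverlook(58,76)
```

```text
{'clock': 54.3, 'qpos': [0.088, 0.824, -0.274, 1.639, 0.313, 0.724, -2.057], 'eef_pos': [647.343, 17.022, 100.658], 'tool_rot': [1.404, 1.565, -1.886], 'force': [-3.263, -0.38, 10.829], 'width': 12.382}
scene c [2.9 1.4] s [124.4 140.2] 89.9 tilt [-0.01  0.13] z 65.7
side c [-2.2  1.4] s [137.2 126.4] 0.6 tilt [-0.01 -0.02] z 66.5
```

Cover is home at a hard stop: plate top at about 66 mm with no tilt. One more push, then back off and release.

Call:
{"op": "jog_arm", "data": {
  "series": [
    [[0,0,0],[0.8,0,0],1],
    [[0,0,0],[0,0,0],1],
    [[0,0,0],[-2,0,0],1],
    [[0,0,0],[0,0,0],0.5],
    [[0,0,0],[0,0,0],0.2],
    [[0,0,0],[0,0,0],0.2],
    [[0,0,0],[0,0,0],0.2],
    [[0,0,0],[-15,0,0],0]
  ]
}}

```text
clock: 55.4
eef_pos: [646.2, 17.2, 114.2]
tool_rot: [0.888, 1.564, -2.402]
force: [-0.0, 0.1, -0.5]
width: 42.6
```

Call:
{"op": "jog_arm", "data": {
  "series": [
    [[0,0,0],[-45,0,0],0],
    [[0,0,0],[-50,0,0],0],
    [[0,0,0],[-30,0,60],0],
    [[0,0,0],[0,0,60],0],
    [[0,0,0],[0,0,30],0],
    [[0,0,0],[0,0,0],0],
    [[0,0,0],[0,0,0],0]
  ]
}}

```text
clock: 56.28
eef_pos: [504.6, 39.3, 239.1]
tool_rot: [1.753, 1.566, -1.537]
force: [0.2, -0.4, 0.4]
width: 42.6
```

Run:
```python
from h import *
st();coverlook(58,76)
beads(cam('side'),12);d=cam('wrist');d=cam('scene');save(d,'final.png',(120,170,560,390),1.8)
L,ok=inbox(d)
```

```text
{'clock': 56.275, 'qpos': [0.111, 0.465, -0.352, 1.926, 0.226, 0.789, -2.086], 'eef_pos': [504.573, 39.328, 239.056], 'tool_rot': [1.753, 1.566, -1.537], 'force': [0.184, -0.395, 0.364], 'width': 42.567}
scene c [3.3 1.7] s [142.6 124.1] 0.2 tilt [-0.08  0.14] z 65.7
side c [-1.8  1. ] s [127.1 138.9] 89.7 tilt [-0.1  -0.05] z 66.5
```

View pics/final.png

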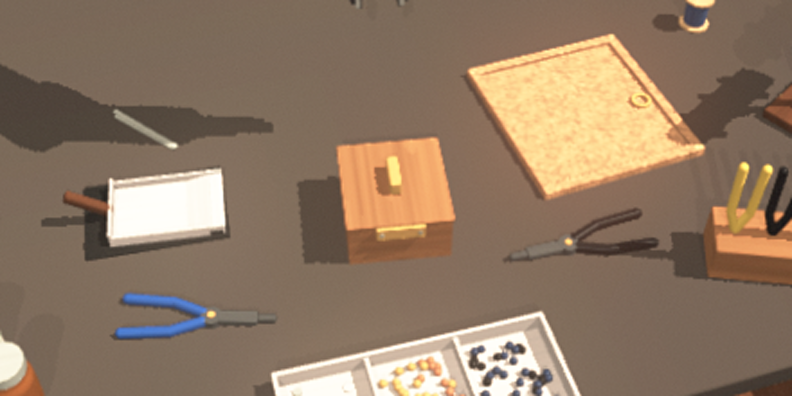

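The final view shows the cover flush on the box at (395,185). The tray is empty and level on its mat, the board holds only the clasp, and the pliers, cutters and tweezers look unmoved. Handing in.

```bash
python3 -c "
from cell import *
print(finish_job())"
```

```text
the job is handed in; nothing more can be done
None
```

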